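# Couple the planishing-stake arm onto its bench mount and lock it

## Task

Get the planishing stake ready for hammering: swing the lever with the red knob on the stake arm all the way up, lower the arm onto its bench mount so that the blue coupler goes fully down over the steel ball and the foot under the stake stands in the fork, then press the red knob down until the lever lies flat and locked. Feel the ball in instead of forcing it, never press on the mount with more than about 3 kg, and leave the other things on the bench alone.

Things in the scene. Friction and masses are not known exactly. Their poses are not given: they have to be found in the camera images.
- stake_arm: Loose stake arm, 209 mm long, about 0.8 kg (varies), lying level on its flat underside. Origin: centre of the underside; x runs along the arm from the stake to the blue coupler, z up. Centre of mass near x = +25 mm. Seated on the mount, its axes agree with the mount's and its underside is 30 mm above the bench.
- coupler_mouth (a point): Centre of the coupler's mouth in the plane of the arm's underside (arm x = +85 mm), axes as the arm's. Blue hood, 45 mm across, 37 mm high, open below: 27 mm bore for the 25 mm ball, mouth chamfered to 31 mm over the lowest 3 mm, flat roof 28.5 mm up. With the lever down a hook stands in the bore and keeps the ball out (or holds it in); with the lever up the bore is free.
- bar_grip (a point): Point in the bare square steel bar, 18 mm above the underside, arm x = -30 mm: carry the arm here. The bar is 16 mm wide (y), spans 9 to 27 mm above the underside and is bare from x = -62 to +25 mm; the lowered lever covers it from x = -16 mm towards the coupler. Axes as the arm's.
- foot_sole (a point): Middle of the foot's sole, arm x = -80 mm, in the plane of the underside; the foot is 24 mm (x) by 14 mm (y). Above it stands the steel mushroom stake, 36 mm across, top 49 mm above the sole.
- lever_hinge (a point): Middle of the lever's pivot: arm x = +57 mm, 33 mm above the underside; the pivot axis is the arm's y. Axes as the arm's. It sits in a blue clevis, 22 mm wide, arm x = +25 to +71 mm, 31 mm high (41 mm round the pivot).
- lever_knob (a point): Centre of the red ball knob, 22 mm across, at the end of the steel lever; moves with the lever. When the lever is down it is 62 mm from the pivot towards the stake and 9 mm above the pivot; its underside then clears the bar by 4 mm.
- lock_lever (a joint): Angle of the lever: 0 = flat down along the bar (locked), 1.35 = stop, almost upright (open). It stays where it is left. Stiff hinge: about 2 N at the knob, where it turns easily in a light pinch; with the ball in, the last few degrees take 5 to 10 N, and the hook squeezes the ball with twice the push. The arm is not held down: a clumsy pull lifts all of it.
- stake_mount: Steel bench mount, screwed down: plate 250 x 64 x 10 mm with a ball stud at one end and a fork block at the other. Origin: centre of its underside, on the bench; x runs along it from the fork to the ball, z up.
- mount_ball (a point): Centre of the slot that holds the ball stud, at the height of the ball's centre: mount x = +85 mm, 46 mm above the bench. The 25 mm ball, greased, is clamped by a brass nut anywhere up to 9 mm from here along the mount's x; its true place is not measured: see it or feel for it. Seated, its centre is 16 mm above the arm's underside.
- mount_fork (a point): Middle of the fork's floor, mount x = -80 mm, 30 mm above the bench. The floor is 40 mm long, so the foot can stand where the ball lets it. Two cheeks, 8 mm high, leave 18 mm (y) for the 14 mm foot and flare by 4 mm at the top.
- bur_block: Small dark wooden block with burs, 28 x 70 x 53 mm, a bystander. Origin: centre of its underside.
- hammer: Chasing hammer lying on the bench, 220 mm long, a bystander. Origin: centre of its underside.
- folding_loupe: Black folding loupe, 66 x 40 x 12 mm, lying on the bench, a bystander. Origin: centre of its underside.

How it is judged:
By the outcome, as a careful person would: the job done as asked, in the order asked, and still so for the second after the job is handed in, with the robot touching nothing.
It also fails if it takes over 72 s, if anything falls off the work surface, if the arm or the gripper's body presses on something with over 40 N, if the wrist force passes 120 N, or if a joint passes its speed limit or range.

## Robot

A 7-joint arm with a two-finger parallel gripper is mounted at the origin on a cart in front of the work surface, level with it; the furniture and walls round the work are solid. World frame = base frame: x ahead of the robot, y to its left, z up, the work surface at z = 0. Lengths are in m, angles in rad, forces in N, time in s.
With the tool pointing down it reaches from about 0.4 to 0.875 m from the base axis. Payload 19.3 kg.
Tool frame: the origin (TCP) lies at the very end of the fingers, on their centre line; the grasp point (between the pads) lies bot.grasp_offset behind it (bot.grasp_offset is the distance from the TCP to the grasp point, in m); z points along the fingers, y is the direction in which the jaws open and shut (so a half turn about z gives the same grasp; the last joint's range is limited). The gripper opens to 85 mm and grips with 20 to 120 N. Pads are 22 mm wide; open, the fingers measure 114 mm over their backs; the gripper's body (76 mm by 85 mm) begins 54 mm behind the grasp point. The pads swing forward as they close: fully open they stand 13 mm farther back than shut.
Start: joints at [-1.179, 0.521, -0.036, 1.599, 0.021, 1.021, -0.113], TCP at [0.278, 0.56, 0.231] pointing down, gripper open.
Joint ranges: [-2.91, 2.91], [-0.3, 2.13], [-1.5, 1.42], [0.17, 2.43], [-1.26, 4.41], [0.16, 1.93], [-2.52, 2.52]. Speed limits (rad/s): [1.89, 1.89, 2.39, 2.39, 3.01, 3.01, 3.01].

## Interface

Orientations are given as [roll, pitch, yaw] about the fixed x, y, z axes, in that order (R = Rz(yaw) Ry(pitch) Rx(roll)).
In Python, from workcell import bot gives the robot as it stands. The module is installed in compiled form; this text tells all that it offers.
- The arm moves only by the shell command python3 -m handwheel 'ROWS' [OPENING] [FORCE]. ROWS is JSON, a list of rows, each a list of 6 numbers: the shift along the tool's x, y, z as a fraction of full scale, then the turn, a rotation vector about the tool's x, y, z as a fraction of full scale. In form: [[x, y, z, rx, ry, rz], ...]. A call has 1 to 8 rows; each row shifts and turns the commanded pose from where the row before left it, along the tool's axes as they then stand; what a row does not reach is not made up. Full scale, the value 1, is 0.025 m for a shift and 360 degrees for a turn. A row lasts 1/8 s, in which the tool goes at most 62.5 mm and 10.7 degrees, less where a joint would pass 70% of its speed; a pose out of reach is approached as far as the arm can. A call with a number of a shift or a turn outside -1 to 1 is refused whole. A call with a gripper value outside its range is refused whole. OPENING is the closure, from -1 (fully open) to 1 (shut), set as the call begins (- or left out, the last holds). The fingers move at their own pace and stop on an object; FORCE is the grip in N (left out, the last holds). Time passes only in rows, so rows that do not move let the fingers close. It gives the time, the measured TCP pose, the force and the opening at its end, in the units of the state.
- bot.observe(): the state, without advancing time (a new reading comes with each control period).
- bot.grab_frame(name): name is "scene" or "top" or "wrist"; returns a dict with "pixels" (384x512x3 uint8, blue, green, red), "vertical_fov" (degrees; the focal length in pixels is half the picture's height over the tangent of half this angle, whatever the lens; pixels are square), "cx", "cy" (the principal point, pixels), "R" (3x3) and "t" (3): a world point X has camera coordinates R X + t. Camera axes: x right, y down, z forward; pixel columns grow to the right and rows downward; lengths in m; the calibration is good to about 2 mm. The wrist camera is an equidistant fisheye: a pixel r from the principal point sees the ray r / f radians off the axis. A picture is of the moment at which its call begins. There is no depth.
- bot.job_done(): hands the job in, once; it reports no verdict.
Trained networks look in a picture, given as the dict that the camera call returned (one of the last four; its "shot" number tells which), for a name from the list of things; names that differ only in an ending like _2 or _b are one class to them, and where a whole thing is asked for, a point or a joint stands for the part that bears it (a point fixed in the world has none). Each returns a list of dicts, best first, with "score" (0 to 1); they miss things now and then, are a little off and sometimes report something else, mostly with a low value. They report only what shows in the picture. A call takes as long as a camera call.
- bot.trace(picture, thing): "region" (384x512 bool, what is visible of it) and "point" ([column, row] in pixels, amid what is visible of it).
The state is a dict: "clock": time; "qpos": joint angles; "qd": joint speeds; "joint_efforts": joint torques, N m; "position": TCP position; "tool_rot": TCP orientation; "force": force on the tool from outside, world axes, zero at the start; "moment": the same for the moment, N m; "grip_width": finger opening in m.
Only numpy, scipy, OpenCV 4.12 (cv2) and the standard library are available. Lean on these libraries where they do the work, as an engineer would, in place of code of your own. Each camera call takes 0.05 s, during which the arm holds its last target.

## Working session

There is one attempt and no reset: what is moved stays moved. The work goes in short steps, Python scripts to look and compute and a shell command to move; the robot and the scene stay as the last step left them, time stands still between calls to the robot, and variables do not carry over. Pictures are saved under pics/ and viewed, and the job is handed in when it is done.

```bash
ls; mkdir -p pics; cat > h.py <<'E'
import numpy as np, cv2, json
from workcell import bot
def f(p): return p["pixels"].shape[0]/2/np.tan(np.radians(p["vertical_fov"])/2)
def proj(p,X):
    c=np.asarray(p["R"])@np.asarray(X,float)+np.asarray(p["t"]); return p["cx"]+f(p)*c[0]/c[2],p["cy"]+f(p)*c[1]/c[2]
def ray(p,u,v,fish=False):
    x=(u-p["cx"])/f(p);y=(v-p["cy"])/f(p)
    if fish:
        r=np.hypot(x,y); s=np.sin(r)/r if r>1e-9 else 1; d=np.array([x*s,y*s,np.cos(r)])
    else: d=np.array([x,y,1.])
    R=np.asarray(p["R"]); return -R.T@np.asarray(p["t"]), R.T@d
def atz(p,u,v,z,fish=False):
    o,d=ray(p,u,v,fish); return o+d*(z-o[2])/d[2]
def projw(p,X):
    c=np.asarray(p["R"])@np.asarray(X,float)+np.asarray(p["t"]); th=np.arctan2(np.hypot(c[0],c[1]),c[2]); h=np.hypot(c[0],c[1])+1e-12
    return p["cx"]+f(p)*th*c[0]/h,p["cy"]+f(p)*th*c[1]/h
E
python3 - <<'E'
from h import *
np.set_printoptions(precision=4,suppress=True)
s=bot.observe(); print(s, bot.grasp_offset)
for n in ["scene","top","wrist"]:
    p=bot.grab_frame(n); cv2.imwrite(f"pics/{n}0.png",p["pixels"]); print(n,p["vertical_fov"],p["cx"],p["cy"],p["R"],p["t"])
    for t in ["stake_arm","lever_knob","stake_mount","bur_block","hammer","folding_loupe"]:
        for r in bot.trace(p,t)[:2]: print(t,round(r["score"],2),r["point"],r["region"].sum())
E
```

```text
pics
{'clock': 0.0, 'qpos': array([-1.1792,  0.522 , -0.0363,  1.6   ,  0.0212,  1.0211, -0.1128]), 'qd': array([ 0.0008,  0.0015,  0.0016, -0.0011,  0.0026,  0.0016,  0.0009]), 'joint_efforts': array([  0.0005, -92.7099,   1.9804, -36.9943,   0.0179,   0.0083,
        -0.0001]), 'position': array([0.2784, 0.5592, 0.2307]), 'tool_rot': array([-3.1405,  0.0001,  2.6799]), 'force': array([-0.3459,  0.3761,  0.1129]), 'moment': array([-0.0086,  0.0155,  0.0128]), 'grip_width': 0.0852475055646507} 0.0187
scene 53.579031304980774 257.77055650782074 189.21077915305926 [[ 0.8291 -0.559   0.0052]
 [-0.4091 -0.613  -0.6759]
 [ 0.381   0.5583 -0.737 ]] [-0.409   0.2991  0.7548]
stake_arm 0.68 [225.8, 218.1] 898
lever_knob 0.57 [227.0, 213.0] 121
stake_mount 0.62 [271.7, 180.2] 1701
stake_mount 0.54 [224.9, 217.0] 862
bur_block 0.9 [308.9, 311.9] 516
hammer 0.65 [227.7, 218.8] 908
hammer 0.6 [166.0, 159.0] 346
folding_loupe 0.91 [334.4, 272.4] 362
folding_loupe 0.64 [225.0, 218.4] 835
top 48.714898722888556 251.94435877276584 190.00857475128532 [[-0.0036 -0.9994 -0.035 ]
 [-0.9824  0.0101 -0.1866]
 [ 0.1869  0.0337 -0.9818]] [0.0802 0.5447 0.9549]
stake_arm 0.88 [255.7, 237.8] 921
stake_arm 0.52 [380.5, 226.1] 424
lever_knob 0.65 [260.4, 234.7] 152
stake_mount 0.65 [231.2, 167.1] 2471
bur_block 0.81 [384.0, 225.6] 392
hammer 0.96 [137.0, 249.5] 628
hammer 0.6 [252.7, 239.5] 935
folding_loupe 0.75 [365.9, 186.5] 314
wrist 65.70646984690485 264.7155525071586 188.39739184443025 [[ 0.4445  0.8958 -0.0003]
 [ 0.8523 -0.4228  0.308 ]
 [ 0.2758 -0.1372 -0.9514]] [-0.6258 -0.0406  0.3809]
bur_block 0.61 [27.3, 356.9] 178
hammer 0.88 [238.3, 281.7] 945
```

```bash
python3 - <<'E'
import cv2
a=cv2.imread("pics/scene0.png"); cv2.imwrite("pics/scene0z.png",cv2.resize(a[100:340,120:400],None,fx=2.5,fy=2.5,interpolation=3))
a=cv2.imread("pics/top0.png"); cv2.imwrite("pics/top0z.png",cv2.resize(a[120:300,110:420],None,fx=2.5,fy=2.5,interpolation=3))
E
```

```text
(no output)
```

View pics/scene0z.png

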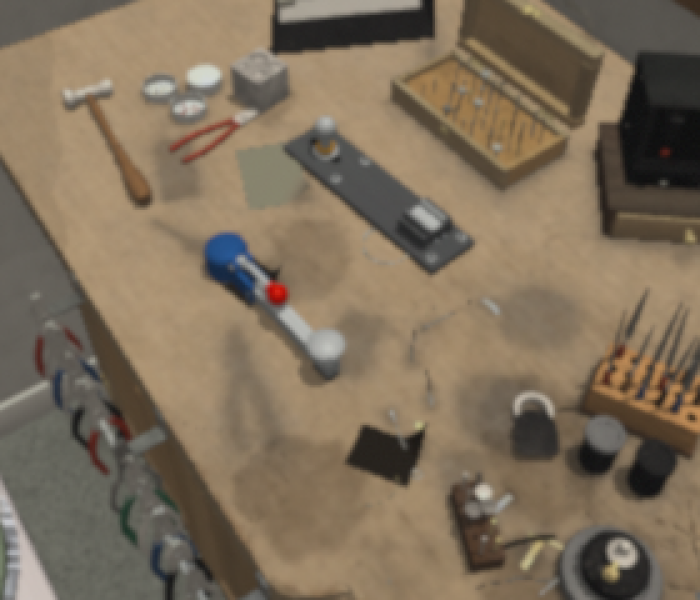

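View pics/top0z.png

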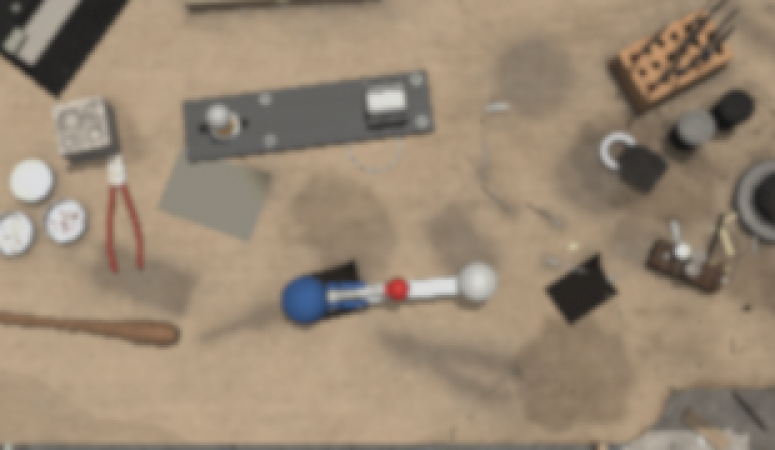

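View pics/wrist0.png

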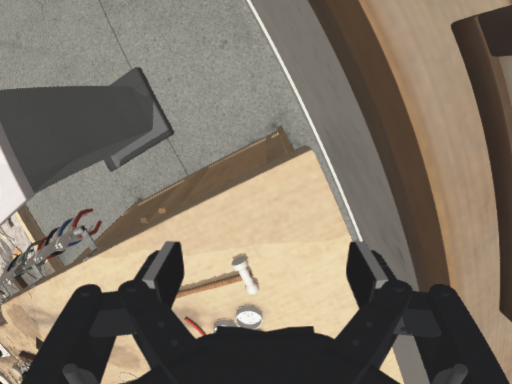

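```bash
python3 - <<'E'
from h import *
from scipy.optimize import least_squares
np.set_printoptions(precision=4,suppress=True)
T=bot.grab_frame("top");S=bot.grab_frame("scene")
tz=lambda x,y:(x/2.5+110-.3,y/2.5+120-.3)
sz=lambda x,y:(x/2.5+120-.3,y/2.5+100-.3)
def pose(q,P,z0=0):
    c,s=np.cos(q[2]),np.sin(q[2]); return [q[0]+c*P[0]-s*P[1],q[1]+s*P[0]+c*P[1],P[2]+z0]
def fit(obs,q0,nm):
    def res(q): 
        return np.concatenate([np.subtract(proj(p,pose(q,P)),uv) for p,P,uv in obs])
    r=least_squares(res,q0,loss="soft_l1"); print(nm,r.x,np.degrees(r.x[2]));print(r.fun.reshape(-1,2)); return r.x
o=atz(T,*tz(397,289),.04)
arm=[(T,(85,0,.037e3),tz(306,300)),(T,(-80,0,49),tz(477,281)),(T,(-5,0,42),tz(397,289)),(S,(-5,0,42),sz(278,293)),(S,(-80,0,45),sz(326,345)),(S,(85,0,30),sz(226,252))]
arm=[(p,np.array(P)/1000,uv) for p,P,uv in arm]
for y in (1.5,): qa=fit(arm,[o[0],o[1],y],"arm")
m=[(T,(125,32,10),tz(189,162)),(T,(125,-32,10),tz(184,100)),(T,(-125,-32,10),tz(426,70)),(T,(-125,32,10),tz(433,131)),
(S,(125,32,10),sz(285,146)),(S,(-125,32,10),sz(432,270)),(S,(-125,-32,10),sz(474,240)),(T,(-80,0,38),tz(386,98)),]
m=[(p,np.array(P)/1000,uv) for p,P,uv in m]
for y in (1.6,-1.5):qm=fit(m,[.55+.1,.0,y],"mount")
for p,uv in((T,tz(219,115)),(S,sz(325,128))): print("ball",atz(p,*uv,.046))
for t in bot.trace(T,"hammer")[:1]: print("hammer",atz(T,*t["point"],.02))
for n,u,v in(("loupe",580,288),("hamEnd",180,332),("bur",680,260)): print(n,atz(T,*tz(u,v),0.01))
E
```

```text
arm [0.4381 0.0413 1.6662] 95.46892250659188
[[-0.6447 -0.3679]
 [ 0.86   -0.35  ]
 [ 0.8313 -0.0226]
 [-0.4503  1.1171]
 [-0.105  -0.4811]
 [-0.5995 -1.1704]]
mount [0.6158 0.1259 1.6866] 96.63666167774349
[[-0.7516 -0.2018]
 [-1.0052 -0.016 ]
 [ 0.4202 -0.3573]
 [ 1.0075 -0.2157]
 [-1.5953 -0.5441]
 [-0.2321  0.5055]
 [ 0.4131  0.3861]
 [ 0.2107 -0.0122]]
mount [ 0.638  -0.0345 -1.4048] -80.49173761855758
[[157.784  -48.743 ]
 [165.1646   0.2761]
 [-30.4668  29.5654]
 [-37.5215 -19.2369]
 [126.2035  73.6129]
 [ -6.9715 -29.6859]
 [-40.3085  -5.9398]
 [  1.0237   0.1147]]
ball [0.608  0.2093 0.046 ]
ball [0.606  0.2082 0.046 ]
hammer [0.4081 0.3525 0.02  ]
loupe [ 0.4409 -0.1383  0.01  ]
hamEnd [0.4009 0.2489 0.01  ]
bur [ 0.4673 -0.2354  0.01  ]
```

```bash
cat >> h.py <<'E'
from scipy.spatial.transform import Rotation as Ro
def plan(goal,yaw=None,n=8,nrot=8):
    """rows to reach goal TCP (tool down), rotations in first nrot rows"""
    s=bot.observe(); p=np.array(s["position"]); R=Ro.from_euler("xyz",s["tool_rot"])
    G=Ro.from_euler("xyz",[np.pi,0,yaw]) if yaw is not None else R
    rv=(R.inv()*G).as_rotvec(); d=(np.array(goal)-p)/n
    for i in range(n):
        t=R.inv().apply(d)/.025; r=rv/min(n,nrot)/(2*np.pi) if i<nrot else rv*0
        print([round(float(x),3) for x in t]+[round(float(x),4) for x in r])
        R=R*Ro.from_rotvec(r*2*np.pi)
def st():
    s=bot.observe(); print("t",round(s["clock"],2),"p",np.round(s["position"],4),"rot",np.round(s["tool_rot"],4),"F",np.round(s["force"],2),"M",np.round(s["moment"],2),"w",round(s["grip_width"],4))
E
python3 -c "
from h import *
st();plan([.438,.0,.2],1.666,24,8)"
```

```text
t 1.2 p [0.2785 0.5595 0.2313] rot [ 3.1416 -0.      2.6797] F [ 0.42  0.56 -0.16] M [ 0.01  0.   -0.01] w 0.0854
[-0.654, -0.716, 0.052, 0.0, -0.0, 0.0202]
[-0.739, -0.628, 0.052, 0.0, -0.0, 0.0202]
[-0.812, -0.53, 0.052, 0.0, -0.0, 0.0202]
[-0.873, -0.423, 0.052, 0.0, -0.0, 0.0202]
[-0.919, -0.309, 0.052, 0.0, -0.0, 0.0202]
[-0.951, -0.19, 0.052, 0.0, -0.0, 0.0202]
[-0.967, -0.069, 0.052, 0.0, -0.0, 0.0202]
[-0.968, 0.054, 0.052, 0.0, -0.0, 0.0202]
[-0.954, 0.176, 0.052, 0.0, -0.0, 0.0]
[-0.954, 0.176, 0.052, 0.0, -0.0, 0.0]
[-0.954, 0.176, 0.052, 0.0, -0.0, 0.0]
[-0.954, 0.176, 0.052, 0.0, -0.0, 0.0]
[-0.954, 0.176, 0.052, 0.0, -0.0, 0.0]
[-0.954, 0.176, 0.052, 0.0, -0.0, 0.0]
[-0.954, 0.176, 0.052, 0.0, -0.0, 0.0]
[-0.954, 0.176, 0.052, 0.0, -0.0, 0.0]
[-0.954, 0.176, 0.052, 0.0, -0.0, 0.0]
[-0.954, 0.176, 0.052, 0.0, -0.0, 0.0]
[-0.954, 0.176, 0.052, 0.0, -0.0, 0.0]
[-0.954, 0.176, 0.052, 0.0, -0.0, 0.0]
[-0.954, 0.176, 0.052, 0.0, -0.0, 0.0]
[-0.954, 0.176, 0.052, 0.0, -0.0, 0.0]
[-0.954, 0.176, 0.052, 0.0, -0.0, 0.0]
[-0.954, 0.176, 0.052, 0.0, -0.0, 0.0]
```

```bash
python3 -m handwheel '[[-0.65,-0.72,0.05,0,0,0.0202],[-0.74,-0.63,0.05,0,0,0.0202],[-0.81,-0.53,0.05,0,0,0.0202],[-0.87,-0.42,0.05,0,0,0.0202],[-0.92,-0.31,0.05,0,0,0.0202],[-0.95,-0.19,0.05,0,0,0.0202],[-0.97,-0.07,0.05,0,0,0.0202],[-0.97,0.05,0.05,0,0,0.0202]]'
python3 -m handwheel '[[-0.95,0.18,0.05,0,0,0],[-0.95,0.18,0.05,0,0,0],[-0.95,0.18,0.05,0,0,0],[-0.95,0.18,0.05,0,0,0],[-0.95,0.18,0.05,0,0,0],[-0.95,0.18,0.05,0,0,0],[-0.95,0.18,0.05,0,0,0],[-0.95,0.18,0.05,0,0,0]]'
python3 -m handwheel '[[-0.95,0.18,0.05,0,0,0],[-0.95,0.18,0.05,0,0,0],[-0.95,0.18,0.05,0,0,0],[-0.95,0.18,0.05,0,0,0],[-0.95,0.18,0.05,0,0,0],[-0.95,0.18,0.05,0,0,0],[-0.95,0.18,0.05,0,0,0]]'
python3 - <<'E'
from h import *
st()
p=bot.grab_frame("wrist"); cv2.imwrite("pics/w1.png",p["pixels"])
for t in ["stake_arm","lever_knob"]:
    for r in bot.trace(p,t)[:2]: print(t,round(r["score"],2),r["point"],r["region"].sum())
plan([.4386,.0363,.1],1.666,8)
q=(.4381,.0413,1.6662)
c,s=np.cos(q[2]),np.sin(q[2])
for n,P in (("knob",(-5,42)),("stake",(-80,49)),("hood",(85,37))): print(n,projw(p,[q[0]+c*P[0]/1e3,q[1]+s*P[0]/1e3,P[1]/1e3]))
E
```

```text
clock: 2.2
position: [0.3315, 0.3721, 0.2214]
tool_rot: [3.141, -0.0, 1.66]
force: [0.1, 0.7, -0.4]
grip_width: 0.0855
clock: 3.2
position: [0.3851, 0.1864, 0.2114]
tool_rot: [3.141, -0.0, 1.664]
force: [-0.3, 0.5, 0.4]
grip_width: 0.0853
clock: 4.08
position: [0.432, 0.0237, 0.2027]
tool_rot: [3.141, -0.0, 1.664]
force: [1.5, 0.7, -0.7]
grip_width: 0.0855
t 4.08 p [0.432  0.0237 0.2027] rot [ 3.1412e+00 -1.0000e-04  1.6644e+00] F [ 1.52  0.72 -0.69] M [-0.01 -0.03  0.  ] w 0.0855
stake_arm 0.75 [271.9, 123.2] 4175
lever_knob 0.75 [271.9, 146.9] 792
[0.06, 0.039, 0.513, 0.0, 0.0, -0.0001]
[0.06, 0.039, 0.513, 0.0, 0.0, -0.0001]
[0.06, 0.039, 0.513, 0.0, 0.0, -0.0001]
[0.06, 0.039, 0.513, 0.0, 0.0, -0.0001]
[0.06, 0.039, 0.513, 0.0, 0.0, -0.0001]
[0.06, 0.039, 0.513, 0.0, 0.0, -0.0001]
[0.06, 0.039, 0.513, 0.0, 0.0, -0.0001]
[0.06, 0.039, 0.513, 0.0, 0.0, -0.0001]
knob (np.float64(271.98455445499314), np.float64(160.67434316277152))
stake (np.float64(271.6317728941497), np.float64(228.6335145897503))
hood (np.float64(272.1525766652963), np.float64(74.15747943044595))
```

View pics/w1.png

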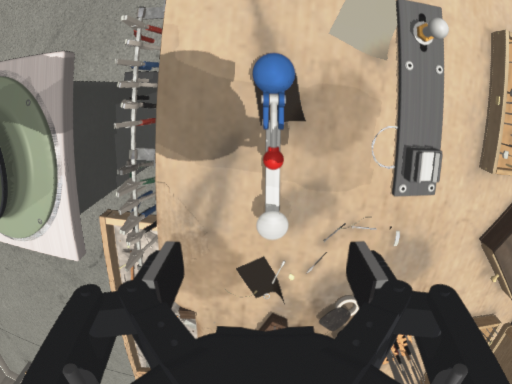

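```bash

python3 -m handwheel '[[0.07,0.05,0.87,0,0,0],[0.07,0.05,0.87,0,0,0],[0.07,0.05,0.87,0,0,0],[0.07,0.05,0.87,0,0,0],[0.07,0.04,0.87,0,0,0],[0.06,0.04,0.87,0,0,0]]'
python3 - <<'E'
from h import *
st()
p=bot.grab_frame("wrist"); cv2.imwrite("pics/w2.png",p["pixels"])
r=bot.trace(p,"lever_knob")[0]; print(r["score"],r["point"]); print(atz(p,*r["point"],.042,True))
for x in(.4386,.4398):
  print(projw(p,[x,.037,.042]))
E
```

```text
clock: 4.97
position: [0.4378, 0.0364, 0.0714]
tool_rot: [3.141, -0.0, 1.665]
force: [0.0, 0.4, 0.3]
grip_width: 0.0853
t 4.97 p [0.4378 0.0364 0.0714] rot [ 3.1413e+00 -4.0000e-04  1.6654e+00] F [0.03 0.4  0.35] M [ 0.04 -0.    0.  ] w 0.0853
0.92 [265.4, 193.5]
[0.43623809 0.05691424 0.042     ]
(np.float64(266.07164316989264), np.float64(223.2002548203074))
(np.float64(267.94239898403936), np.float64(223.36212852059802))
```

View pics/w2.png

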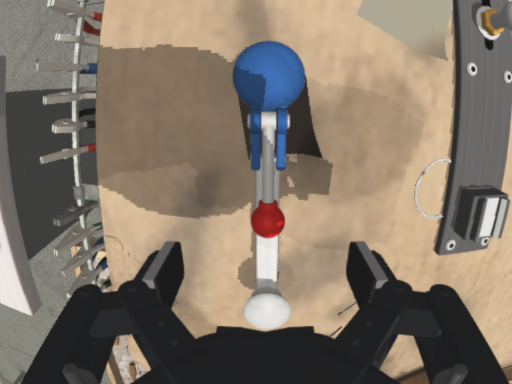

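```bash

python3 -m handwheel '[[0.05,0.05,0.6,0,0,0],[0.05,0.04,0.6,0,0,0],[0,0,0.6,0,0,0],[0,0,0.12,0,0,0]]'
python3 -m handwheel '[[0,0,0,0,0,0],[0,0,0,0,0,0],[0,0,0,0,0,0],[0,0,0,0,0,0],[0,0,0,0,0,0],[0,0,0,0,0,0],[0,0,0,0,0,0]]' 1 20
python3 - <<'E'
from h import *
st()
p=bot.grab_frame("wrist"); cv2.imwrite("pics/w3.png",p["pixels"])
E
```

```text
clock: 5.58
position: [0.4392, 0.0378, 0.023]
tool_rot: [-3.14, 0.0, 1.664]
force: [-0.9, -0.2, 1.5]
grip_width: 0.0854
clock: 6.45
position: [0.4395, 0.038, 0.0243]
tool_rot: [-3.141, -0.0, 1.664]
force: [-3.7, 0.1, 6.1]
grip_width: 0.0202
t 6.45 p [0.4395 0.038  0.0243] rot [-3.1413e+00 -1.0000e-04  1.6644e+00] F [-3.65  0.08  6.14] M [-0.03  0.6  -0.04] w 0.0202
```

View pics/w3.png

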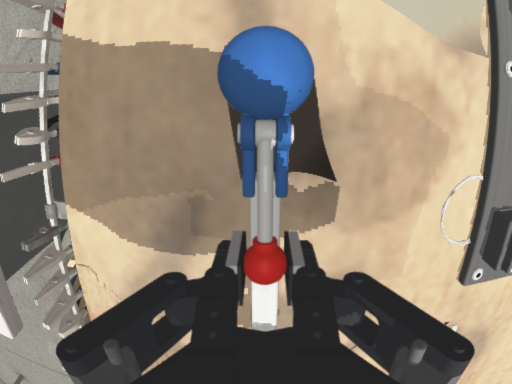

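```bash

python3 -m handwheel '[[0,0,0,0,0,0],[0,0,0,0,0,0]]' 0.3
python3 -m handwheel '[[0,-0.06,0.16,0,0,0],[0,0,0,0,0,0]]'
python3 -m handwheel '[[0,0,0,0,0,0],[0,0,0,0,0,0],[0,0,0,0,0,0],[0,0,0,0,0,0]]' 1 20
python3 - <<'E'
from h import *
st()
E
```

```text
clock: 6.75
position: [0.4399, 0.038, 0.0241]
tool_rot: [3.141, 0.0, 1.664]
force: [-0.4, 0.7, 0.2]
grip_width: 0.0297
clock: 7.0
position: [0.438, 0.0378, 0.0197]
tool_rot: [-3.141, 0.0, 1.664]
force: [0.2, -0.2, 0.1]
grip_width: 0.0298
clock: 7.5
position: [0.4383, 0.0378, 0.0201]
tool_rot: [3.141, 0.0, 1.664]
force: [1.3, 0.1, -1.3]
grip_width: 0.0203
t 7.5 p [0.4383 0.0378 0.0201] rot [3.1415e+00 1.0000e-04 1.6643e+00] F [ 1.3   0.07 -1.33] M [-0.12 -0.18 -0.01] w 0.0203
```

```bash

python3 -m handwheel '[[0.03,0,-0.165,0,0,0],[0.04,0,-0.165,0,0,0],[0.055,0,-0.16,0,0,0],[0.06,0,-0.16,0,0,0],[0.075,0,-0.15,0,0,0],[0.08,0,-0.15,0,0,0]]'
python3 - <<'E'
from h import *
st()
p=bot.grab_frame("wrist"); cv2.imwrite("pics/w4.png",p["pixels"])
E
```

```text
clock: 8.25
position: [0.4373, 0.0466, 0.044]
tool_rot: [-3.141, -0.0, 1.665]
force: [0.2, 1.1, -5.2]
grip_width: 0.0202
t 8.25 p [0.4373 0.0466 0.044 ] rot [-3.1412e+00 -1.0000e-04  1.6647e+00] F [ 0.23  1.08 -5.16] M [0.07 0.01 0.01] w 0.0202
```

View pics/w4.png

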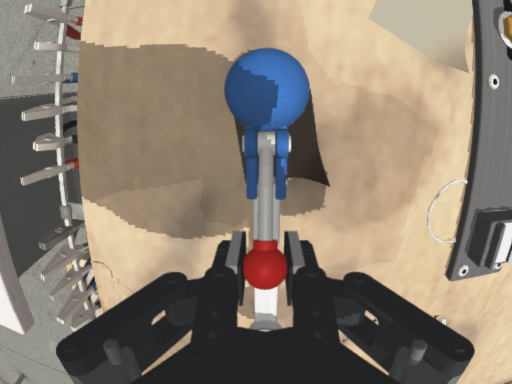

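```bash

python3 - <<'E'
from h import *
p=bot.grab_frame("scene"); cv2.imwrite("pics/s4.png",cv2.resize(p["pixels"][130:280,160:320],None,fx=4,fy=4,interpolation=2))
st()
E
```

```text
t 8.35 p [0.4376 0.0467 0.0442] rot [ 3.1413e+00 -2.0000e-04  1.6648e+00] F [0.97 0.48 0.15] M [0.19 0.1  0.04] w 0.0205
```

View pics/s4.png

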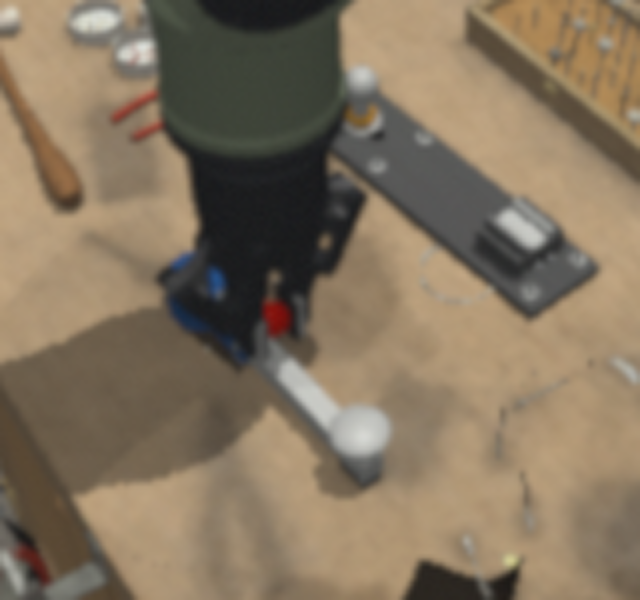

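```bash

python3 -m handwheel '[[0.095,0,-0.14,0,0,0],[0.1,0,-0.135,0,0,0],[0.11,0,-0.125,0,0,0],[0.12,0,-0.12,0,0,0],[0.13,0,-0.11,0,0,0],[0.135,0,-0.105,0,0,0],[0.14,0,-0.09,0,0,0],[0.145,0,-0.085,0,0,0]]'
python3 -m handwheel '[[0.15,0,-0.07,0,0,0],[0.155,0,-0.065,0,0,0],[0.16,0,-0.05,0,0,0],[0.165,0,-0.04,0,0,0]]'
python3 -m handwheel '[[0,0,0,0,0,0]]'
python3 - <<'E'
from h import *
st()
p=bot.grab_frame("wrist"); cv2.imwrite("pics/w5.png",p["pixels"])
p=bot.grab_frame("scene"); cv2.imwrite("pics/s5.png",cv2.resize(p["pixels"][130:280,160:320],None,fx=4,fy=4,interpolation=2))
E
```

```text
clock: 9.35
position: [0.4353, 0.0707, 0.0667]
tool_rot: [3.141, 0.0, 1.664]
force: [1.0, -2.1, -3.6]
grip_width: 0.0201
clock: 9.85
position: [0.4342, 0.0864, 0.0725]
tool_rot: [3.141, 0.0, 1.664]
force: [1.9, -4.7, 4.2]
grip_width: 0.0203
clock: 9.98
position: [0.4342, 0.0868, 0.0725]
tool_rot: [3.141, -0.0, 1.665]
force: [2.4, -1.2, 5.4]
grip_width: 0.0205
t 9.97 p [0.4342 0.0868 0.0725] rot [ 3.1406e+00 -3.0000e-04  1.6647e+00] F [ 2.43 -1.18  5.39] M [-0.33 -0.41 -0.11] w 0.0205
```

View pics/s5.png

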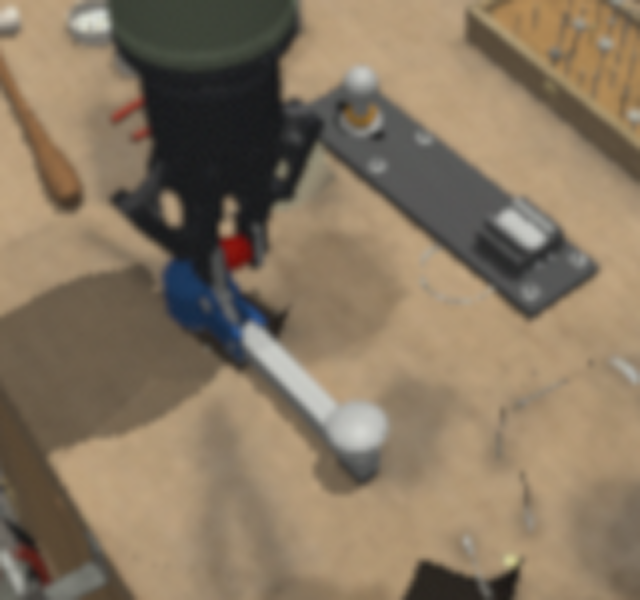

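View pics/w5.png

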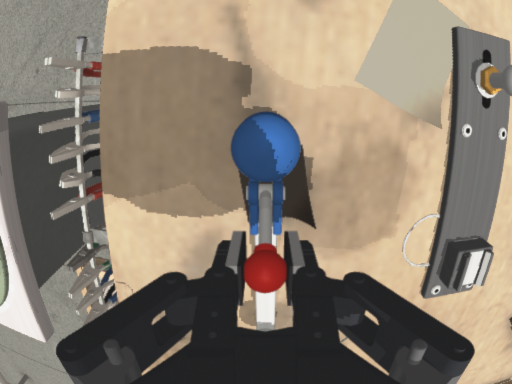

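```bash

python3 -m handwheel '[[0.1,-0.02,-0.04,0,0,0],[0.1,-0.02,-0.03,0,0,0],[0.1,0,-0.02,0,0,0]]'
python3 -m handwheel '[[0.05,0,0,0,0,0]]'
python3 -m handwheel '[[0.04,0,0,0,0,0]]'
python3 - <<'E'
from h import *
st()
E
```

```text
clock: 10.45
position: [0.4319, 0.0938, 0.0745]
tool_rot: [-3.141, 0.0, 1.664]
force: [1.9, -4.5, 0.2]
grip_width: 0.0204
clock: 10.58
position: [0.432, 0.0951, 0.0745]
tool_rot: [3.141, 0.0, 1.665]
force: [2.7, -3.8, 7.2]
grip_width: 0.0202
clock: 10.7
position: [0.432, 0.096, 0.0745]
tool_rot: [3.141, 0.0, 1.664]
force: [2.0, -5.5, 7.7]
grip_width: 0.0201
t 10.7 p [0.432  0.096  0.0745] rot [3.1413 0.     1.6644] F [ 2.02 -5.46  7.66] M [-1.04 -0.44  0.04] w 0.0201
```

```bash

python3 -m handwheel '[[0,0,0,0,0,0],[0,0,0,0,0,0],[0,0,0,0,0,0],[0,0,-0.4,0,0,0],[-0.4,0,-0.8,0,0,0],[-1,0,-0.8,0,0,0],[-1,0,-0.8,0,0,0],[-1,0,-0.5,0,0,0]]' -1
python3 - <<'E'
from h import *
p=bot.grab_frame("wrist"); cv2.imwrite("pics/w6.png",p["pixels"])
S=bot.grab_frame("scene"); cv2.imwrite("pics/s6.png",cv2.resize(S["pixels"][130:280,160:320],None,fx=4,fy=4,interpolation=2))
st()
q=(.4395,.0425,1.666)
c,s=np.cos(q[2]),np.sin(q[2])
for n,P in (("knobup",(52,95.5)),("stake",(-80,49)),("hood",(85,37)),("ball",(0,0))):
  X=[q[0]+c*P[0]/1e3,q[1]+s*P[0]/1e3,P[1]/1e3] if n!="ball" else [.607,.209,.046]
  print(n,projw(p,X),proj(S,X))
E
```

```text
clock: 11.7
position: [0.44, 0.0105, 0.1584]
tool_rot: [3.14, -0.0, 1.664]
force: [-0.5, 0.7, -0.5]
grip_width: 0.0854
t 11.8 p [0.4404 0.0092 0.1587] rot [3.1392e+00 1.0000e-04 1.6613e+00] F [-0.27  0.75 -0.77] M [ 0.05 -0.01 -0.05] w 0.0855
knobup (np.float64(268.2511026434364), np.float64(89.5143918483659)) (np.float64(215.26641156672326), np.float64(188.76992186552206))
stake (np.float64(267.24656143699383), np.float64(234.61728876632466)) (np.float64(250.20655689816144), np.float64(235.5436438374636))
hood (np.float64(267.3897392781527), np.float64(54.02653814508534)) (np.float64(209.52766698114226), np.float64(196.96613522928052))
ball (np.float64(453.62887426300256), np.float64(8.720725597971636)) (np.float64(249.8333442642794), np.float64(150.62001162381765))
```

View pics/w6.png

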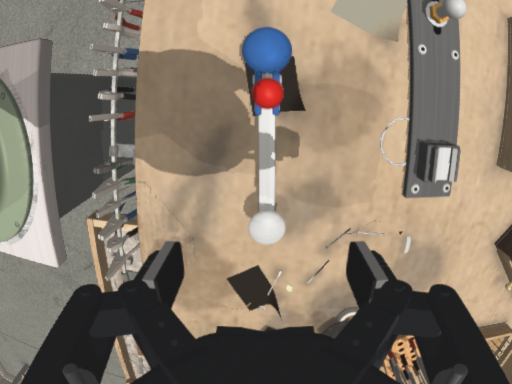

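View pics/s6.png

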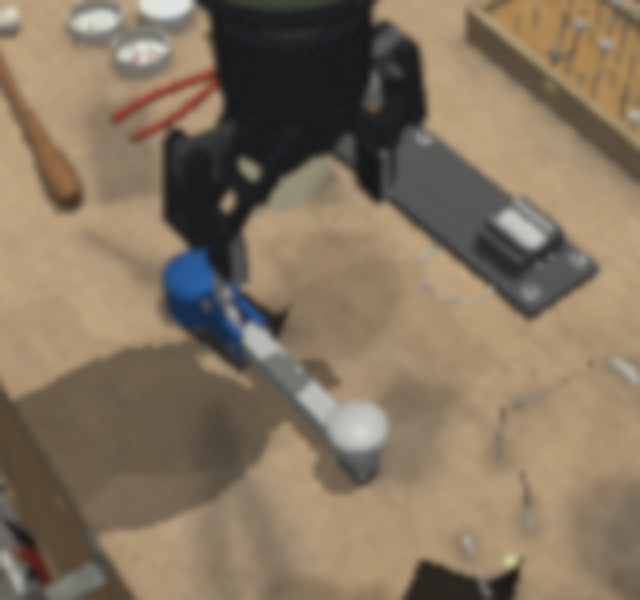

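```bash

python3 - <<'E'
from h import *
p=bot.grab_frame("wrist");S=bot.grab_frame("scene");T=bot.grab_frame("top"); st()
def red(p):
    h=cv2.cvtColor(p["pixels"],cv2.COLOR_BGR2HSV); m=((h[...,0]<6)|(h[...,0]>174))&(h[...,1]>190)&(h[...,2]>100)
    n,l,s,c=cv2.connectedComponentsWithStats(m.astype(np.uint8)); i=np.argsort(-s[1:,4])[:3]+1; return [(c[k].round(1),s[k]) for k in i]
for n,q in(("w",p),("s",S),("t",T)): print(n,red(q))
for u,v,z in((269,93,.095),): print(atz(p,u,v,z,True))
print(atz(p,267.5,50,.037,True),atz(p,267,227,.045,True))
cv2.imwrite("pics/w6z.png",cv2.resize(p["pixels"][20:250,200:340],None,fx=2.5,fy=2.5,interpolation=2))
cv2.imwrite("pics/t6z.png",cv2.resize(T["pixels"][180:280,200:330],None,fx=5,fy=5,interpolation=2))
E
```

```text
t 11.95 p [0.4397 0.0118 0.157 ] rot [ 3.1415e+00 -3.0000e-04  1.6646e+00] F [0.39 0.03 0.16] M [ 0.    0.07 -0.01] w 0.0857
w [(array([266.5,  90.2]), array([252,  76,  30,  29, 653], dtype=int32))]
s []
t []
[0.43604835 0.09054921 0.095     ]
[0.43210355 0.12943783 0.037     ] [ 0.44673559 -0.03258214  0.045     ]
```

View pics/t6z.png

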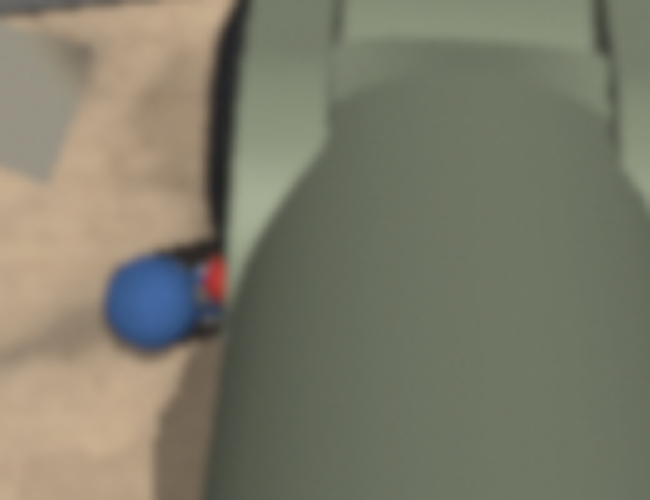

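View pics/w6z.png

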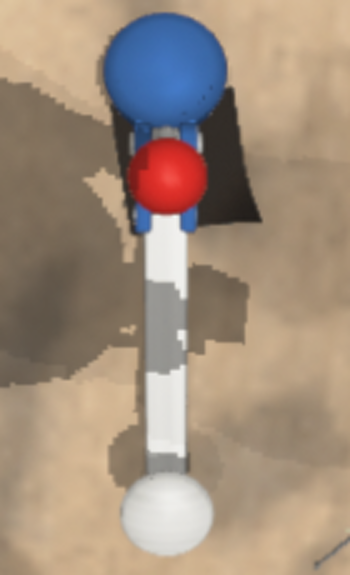

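```bash

python3 - <<'E'
from h import *
from scipy.optimize import least_squares
p=bot.grab_frame("wrist"); st()
obs={"hood":(266,48),"stake":(267.2,225.2),"knob":(266.5,90.2)}
def X(q,a,z): return [q[0]+np.cos(q[2])*a,q[1]+np.sin(q[2])*a,z]
for hz,sz in((.037,.049),(.030,.045)):
  def res(q):
    ph=.144+q[3]
    return np.concatenate([np.subtract(projw(p,X(q,.085,hz)),obs["hood"]),np.subtract(projw(p,X(q,-.08,sz)),obs["stake"]),np.subtract(projw(p,X(q,.057-.06265*np.cos(ph),.033+.06265*np.sin(ph))),obs["knob"])])
  r=least_squares(res,[.4395,.044,1.666,1.2]); print(r.x,r.fun.round(1))
E
```

```text
t 12.0 p [0.4396 0.012  0.1568] rot [-3.1412e+00 -2.0000e-04  1.6651e+00] F [-0.08 -0.1  -0.22] M [ 0.05 -0.02 -0.02] w 0.0854
[0.43759052 0.05123414 1.67383195 1.21695987] [-0.2 -2.5 -0.   2.9  0.1 -0. ]
[0.43761924 0.05107275 1.6738154  1.21961736] [-0.2 -1.1 -0.   1.2  0.2 -0. ]
```

```bash

python3 -m handwheel '[[0.54,0,0.7,0,0,0],[0.54,0,0.7,0,0,0],[0.54,0,0.7,0,0,0],[0.5,0,0.7,0,0,0],[0,0,0,0,0,0],[0,0,0,0,0,0]]' 1 20
python3 - <<'E'
from h import *
st()
p=bot.grab_frame("wrist"); cv2.imwrite("pics/w7.png",p["pixels"])
S=bot.grab_frame("scene"); cv2.imwrite("pics/s7.png",cv2.resize(S["pixels"][130:280,160:320],None,fx=4,fy=4,interpolation=2))
E
```

```text
clock: 12.75
position: [0.4349, 0.0638, 0.0873]
tool_rot: [-3.142, 0.0, 1.665]
force: [1.0, -0.4, -0.1]
grip_width: -0.0001
t 12.75 p [0.4349 0.0638 0.0873] rot [-3.1415e+00  2.0000e-04  1.6646e+00] F [ 0.96 -0.42 -0.06] M [ 0.02  0.02 -0.  ] w -0.0001
```

View pics/w7.png

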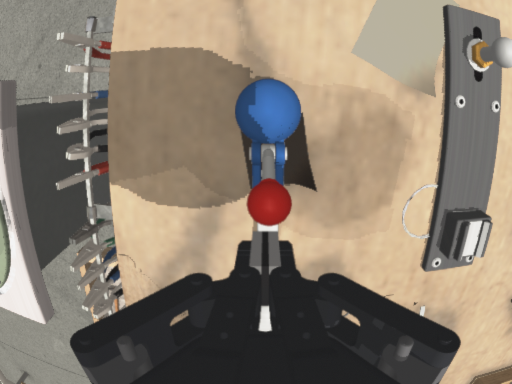

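View pics/s7.png

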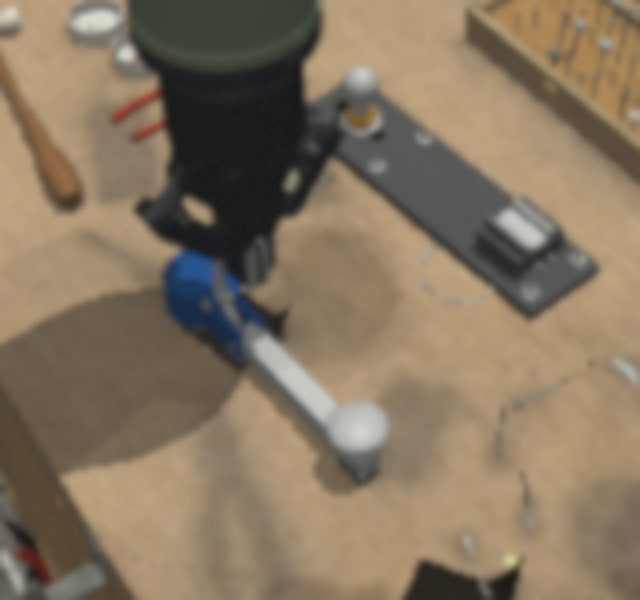

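```bash

python3 -m handwheel '[[0.2,0,0,0,0,0],[0.1,0,0,0,0,0]]'
for i in 1 2 3; do python3 -m handwheel '[[0.06,0,0,0,0,0]]' | egrep 'pos|force'; done
python3 -m handwheel '[[0.06,0,0,0,0,0]]'| egrep 'pos|force'
python3 - <<'E'
from h import *
st()
p=bot.grab_frame("wrist"); cv2.imwrite("pics/w8.png",p["pixels"])
E
```

```text
clock: 13.1
position: [0.4344, 0.0716, 0.0872]
tool_rot: [3.141, 0.0, 1.664]
force: [0.6, -3.0, 2.3]
grip_width: 0.0001
position: [0.4342, 0.073, 0.0871]
force: [1.6, -3.1, 2.8]
position: [0.4339, 0.0745, 0.087]
force: [0.4, -2.4, 1.7]
position: [0.4337, 0.076, 0.0869]
force: [1.7, -2.7, 1.5]
position: [0.4335, 0.0776, 0.0869]
force: [1.5, -3.7, 1.6]
t 13.6 p [0.4335 0.0776 0.0869] rot [-3.1416  0.      1.6643] F [ 1.46 -3.74  1.62] M [-0.87 -0.21 -0.03] w -0.0004
```

View pics/w8.png

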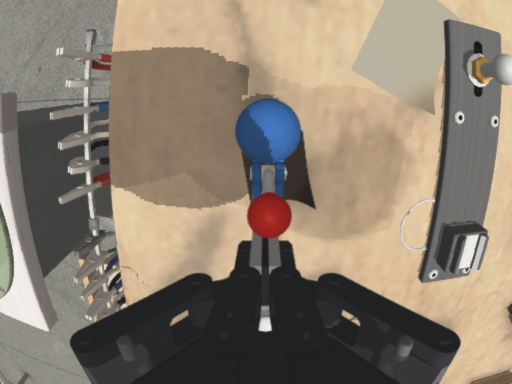

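```bash

for i in 1 2 3; do python3 -m handwheel '[[0.06,0,0,0,0,0]]' | egrep 'pos|force'; done
python3 -m handwheel '[[0.06,0,0,0,0,0]]'| egrep 'pos|force'
python3 - <<'E'
from h import *
st()
p=bot.grab_frame("wrist"); cv2.imwrite("pics/w9.png",p["pixels"])
E
```

```text
position: [0.4335, 0.0784, 0.087]
force: [1.0, -10.4, 8.7]
position: [0.4332, 0.0802, 0.0869]
force: [0.1, -4.6, 1.3]
position: [0.433, 0.0818, 0.0869]
force: [0.1, -5.5, 1.6]
position: [0.4329, 0.0833, 0.0869]
force: [0.7, -5.3, 0.4]
t 14.15 p [0.4329 0.0833 0.0869] rot [-3.1413e+00  3.0000e-04  1.6642e+00] F [ 0.73 -5.29  0.44] M [-1.07 -0.15 -0.04] w 0.0001
```

View pics/w9.png

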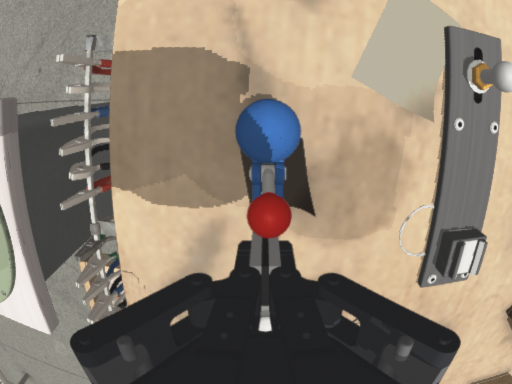

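```bash

python3 -m handwheel '[[-0.4,0,-0.1,0,0,0],[-0.8,0,-0.7,0,0,0],[-0.8,0,-0.6,0,0,0],[-0.5,0,-0.4,0,0,0],[0,0,0,0,0,0],[0,0,0,0,0,0]]' -1
python3 - <<'E'
from h import *
p=bot.grab_frame("wrist"); cv2.imwrite("pics/w10.png",cv2.resize(p["pixels"][20:270,170:370],None,fx=2.4,fy=2.4,interpolation=2))
st(); np.save("w10.npy",np.array([p],dtype=object),allow_pickle=True)
E
```

```text
clock: 14.95
position: [0.4386, 0.0218, 0.1315]
tool_rot: [-3.141, -0.0, 1.665]
force: [0.4, -0.6, -0.1]
grip_width: 0.0856
t 15.0 p [0.4386 0.0219 0.1314] rot [-3.1409e+00 -1.0000e-04  1.6653e+00] F [-0.42  0.21  0.1 ] M [0.03 0.02 0.02] w 0.0849
```

View pics/w10.png

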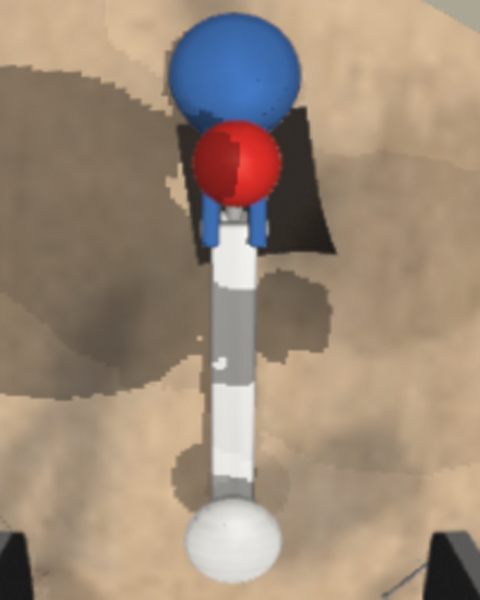

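```bash

python3 - <<'E'
from h import *
from scipy.optimize import least_squares
p=np.load("w10.npy",allow_pickle=True)[0]
obs={"hood":(267.7,50.2),"stake":(267.3,244.8),"knob":(268.5,88.1)}
def X(q,a,z): return [q[0]+np.cos(q[2])*a,q[1]+np.sin(q[2])*a,z]
for hz,sz in((.037,.049),(.030,.045)):
 for fix in (0,1):
  def res(q):
    ph=.144+(1.35 if fix else q[3])
    return np.concatenate([np.subtract(projw(p,X(q,.085,hz)),obs["hood"]),np.subtract(projw(p,X(q,-.08,sz)),obs["stake"]),np.subtract(projw(p,X(q,.057-.06265*np.cos(ph),.033+.06265*np.sin(ph))),obs["knob"])])
  r=least_squares(res,[.4395,.044,1.666,1.2]); print(r.x,r.fun.round(1))
print("clevis end row 122.9:",projw(p,X(r.x,.025,.031)))
print("tool frame cam",-np.asarray(p["R"]).T@p["t"])
E
```

```text
[0.43773518 0.05489282 1.66581279 1.33428269] [-0.  -2.1 -0.   2.6  0.   0. ]
[0.43778502 0.05437822 1.66583731 1.2       ] [-0.  -1.5 -0.   3.1  0.  -0.8]
[0.43777958 0.05465453 1.66577643 1.33814377] [-0.1 -0.5 -0.   0.6  0.1  0. ]
[0.43781789 0.0542596  1.6657975  1.2       ] [-0.1 -0.1 -0.   1.   0.1 -0.6]
clevis end row 122.9: (np.float64(267.53638829579904), np.float64(122.64938411314264))
tool frame cam [0.43112057 0.10131394 0.27497573]
```

```bash

python3 -m handwheel '[[0.1,0.02,0.64,0,0,0],[0.1,0.02,0.64,0,0,0],[0.1,0.01,0.64,0,0,0],[0.1,0.01,0.64,0,0,0],[0.09,0.01,0.64,0,0,0],[0.09,0.01,0.64,0,0,0],[0.08,0.01,0.64,0,0,0],[0.08,0,0.62,0,0,0]]'
python3 -m handwheel '[[0,0,0,0,0,0],[0,0,0,0,0,0],[0,0,0,0,0,0],[0,0,0,0,0,0],[0,0,0,0,0,0],[0,0,0,0,0,0]]' 1 60
python3 - <<'E'
from h import *
p=bot.grab_frame("wrist"); cv2.imwrite("pics/w11.png",p["pixels"])
st()
E
```

```text
clock: 16.0
position: [0.4391, 0.0405, 0.0034]
tool_rot: [-3.141, -0.0, 1.665]
force: [1.1, -0.6, 0.2]
grip_width: 0.0853
clock: 16.75
position: [0.4395, 0.0399, 0.005]
tool_rot: [3.141, -0.0, 1.664]
force: [-2.2, -0.9, 12.2]
grip_width: 0.0149
t 16.8 p [0.4395 0.0399 0.005 ] rot [ 3.1410e+00 -2.0000e-04  1.6644e+00] F [-2.77  0.68 11.74] M [-0.03  0.47  0.08] w 0.0147
```

View pics/w11.png

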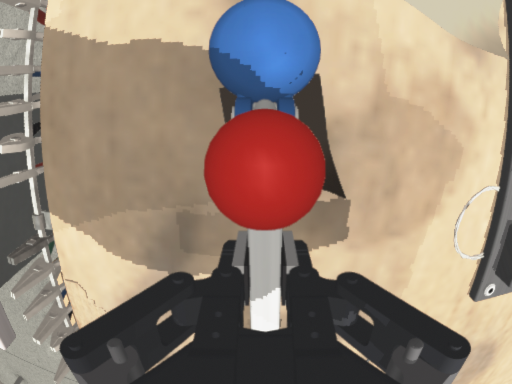

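```bash

python3 -m handwheel '[[0,0,0,0,0,0],[0,0,-0.1,0,0,0],[0,0,-0.2,0,0,0],[0,0,-0.5,0,0,0],[0,0,-0.8,0,0,0],[0,0,-0.8,0,0,0],[0,0,-0.8,0,0,0],[0,0,0,0,0,0]]' 1 110
python3 - <<'E'
from h import *
st()
p=bot.grab_frame("wrist"); cv2.imwrite("pics/w12.png",p["pixels"])
S=bot.grab_frame("scene"); cv2.imwrite("pics/s12.png",cv2.resize(S["pixels"][110:260,160:320],None,fx=4,fy=4,interpolation=2))
E
```

```text
clock: 17.8
position: [0.44, 0.0402, 0.0858]
tool_rot: [3.139, -0.0, 1.665]
force: [0.3, 0.3, -7.2]
grip_width: 0.014
t 17.8 p [0.44   0.0402 0.0858] rot [ 3.1390e+00 -5.0000e-04  1.6647e+00] F [ 0.31  0.25 -7.19] M [-0.26  0.02 -0.01] w 0.014
```

View pics/w12.png

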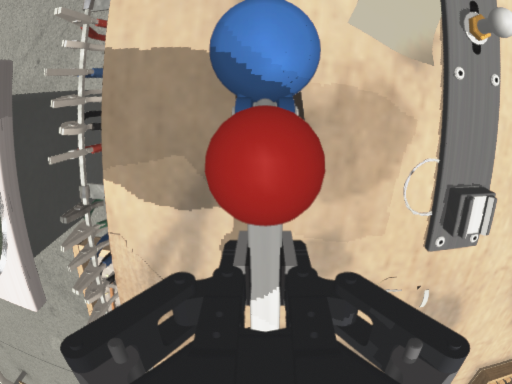

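View pics/s12.png

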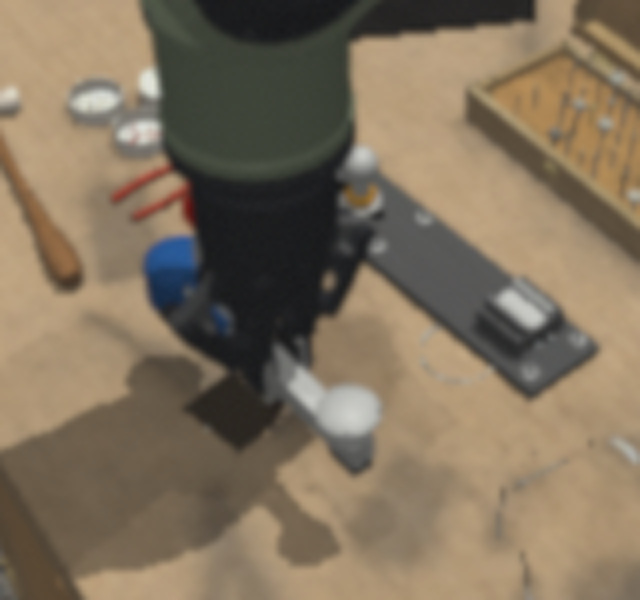

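```bash

python3 -m handwheel '[[0.29,0.67,-0.08,0,0,-0.0005],[0.29,0.67,-0.08,0,0,-0.0005],[0.29,0.67,-0.08,0,0,-0.0005],[0.29,0.67,-0.08,0,0,-0.0005],[0.29,0.67,-0.08,0,0,-0.0005],[0.29,0.67,-0.08,0,0,-0.0005],[0.29,0.67,-0.08,0,0,-0.0005],[0.29,0.67,-0.08,0,0,0]]'
python3 -m handwheel '[[0,0,0,0,0,0],[0,0,0,0,0,0],[0,0,0,0,0,0],[0,0,0,0,0,0]]'
python3 - <<'E'
from h import *
st()
p=bot.grab_frame("wrist"); cv2.imwrite("pics/w13.png",p["pixels"]); np.save("w13.npy",np.array([p],dtype=object),allow_pickle=True)
cv2.imwrite("pics/w13z.png",cv2.resize(p["pixels"][0:260,220:480],None,fx=2.3,fy=2.3,interpolation=2))
S=bot.grab_frame("scene"); cv2.imwrite("pics/s13.png",cv2.resize(S["pixels"][110:260,160:320],None,fx=4,fy=4,interpolation=2))
E
```

```text
clock: 18.9
position: [0.5664, 0.1116, 0.0992]
tool_rot: [-3.14, 0.0, 1.686]
force: [0.9, -0.5, -6.6]
grip_width: 0.0137
clock: 19.4
position: [0.5663, 0.1113, 0.1003]
tool_rot: [-3.141, 0.0, 1.686]
force: [0.1, 1.1, -5.5]
grip_width: 0.0143
t 19.4 p [0.5663 0.1113 0.1003] rot [-3.1413  0.      1.6862] F [ 0.14  1.11 -5.49] M [-0.24 -0.06  0.  ] w 0.0143
```

View pics/w13z.png

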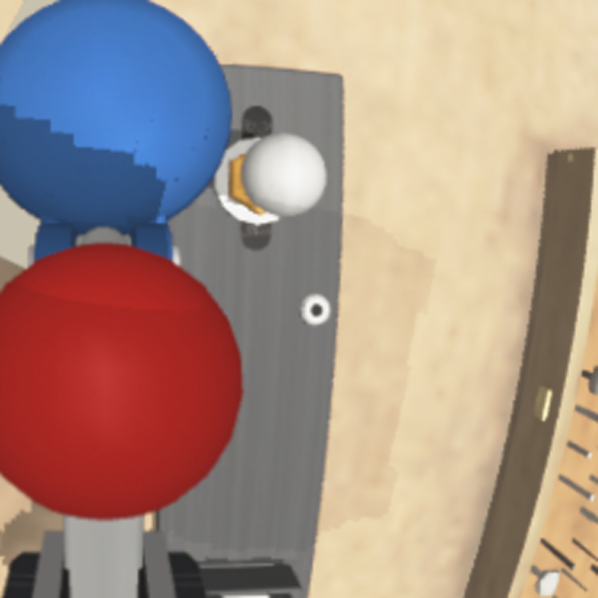

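View pics/s13.png

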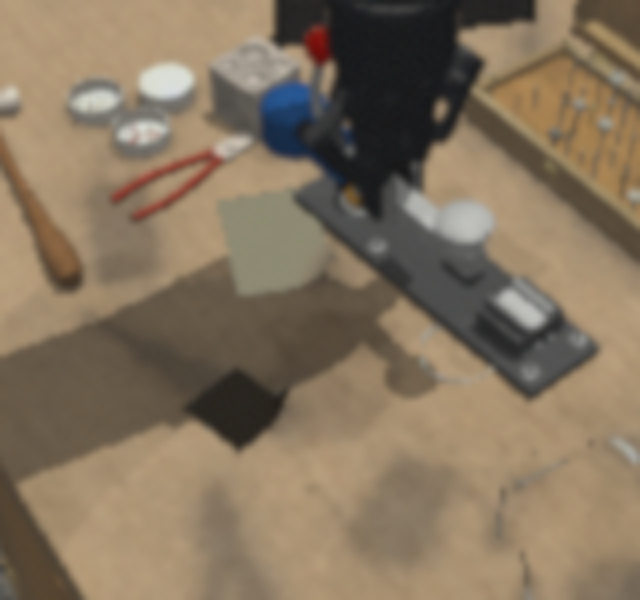

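```bash

python3 - <<'E'
from h import *
p=np.load("w13.npy",allow_pickle=True)[0]
z=lambda u,v:(220+u/2.3-.3,v/2.3-.3)
A=lambda u,v,h:atz(p,*z(u,v),h,True)
ball=A(285,174,.046); print("ball",ball)
e=np.array([A(*q,.010)[:2] for q in((343,100),(341,200),(336,310),(329,420),(318,520))]); print(e)
k=np.polyfit(e[:,1],e[:,0],1); yaw=np.pi/2+np.arctan(-k[0]); print("yaw",yaw, e[:,0]-np.polyval(k,e[:,1]))
c=A(343,76,.010); t=A(232,66,.010); print("corner",c,"end edge yaw",np.arctan2(*( (c-t)[:2]))+np.pi)
for y in (yaw,1.6866):
  C,Sn=np.cos(y),np.sin(y); O=c[:2]-np.array([C*.125+Sn*.032,Sn*.125-C*.032]); d=ball[:2]-O; print("origin",O,"ball local",d@[C,Sn],d@[-Sn,C])
for q in ((257,113),(256,246)): print("slot end",A(*q,.010))
print("hood",z(110,110),"->",A(110,110,.095+.037-.01), "knob",A(108,382,.095+.0955))
E
```

```text
ball [0.60744823 0.21170501 0.046     ]
[[0.63424208 0.24621328]
 [0.63811097 0.21029194]
 [0.64267833 0.1712062 ]
 [0.64815636 0.13059115]
 [0.65305109 0.090163  ]]
yaw 1.6919535183895673 [ 0.00031091 -0.00019374 -0.00038521  0.00014779  0.00012025]
corner [0.633295  0.2550623 0.01     ] end edge yaw 4.5927378802306045
origin [0.6166372  0.12711107] ball local 0.0850844127454769 -0.0011024927336973928
origin [0.61595246 0.12720208] ball local 0.08491957515442387 -0.0013166233060506456
slot end [0.60419764 0.23510017 0.01      ]
slot end [0.609922   0.18891198 0.01      ]
hood (267.52608695652174, 47.526086956521745) -> [0.55587863 0.21038858 0.122     ] knob [0.55892697 0.17792109 0.1905    ]
```

```bash

python3 -m handwheel '[[-0.04,0.5,0,0,0,-0.0005],[-0.04,0.52,0,0,0,0],[-0.05,0.52,0,0,0,0],[-0.05,0.5,0,0,0,0],[0,0,0.4,0,0,0],[0,0,0.6,0,0,0],[0,0,0.2,0,0,0],[0,0,0,0,0,0]]'
python3 - <<'E'
from h import *
st()
p=bot.grab_frame("wrist"); cv2.imwrite("pics/w14.png",p["pixels"])
S=bot.grab_frame("scene"); cv2.imwrite("pics/s14.png",cv2.resize(S["pixels"][110:260,190:350],None,fx=4,fy=4,interpolation=2))
E
```

```text
clock: 20.5
position: [0.6172, 0.113, 0.0698]
tool_rot: [-3.14, 0.0, 1.69]
force: [1.0, -0.9, -5.7]
grip_width: 0.0139
t 20.5 p [0.6172 0.113  0.0698] rot [-3.1405e+00  2.0000e-04  1.6895e+00] F [ 0.97 -0.9  -5.71] M [-0.29 -0.15  0.01] w 0.0139
```

View pics/w14.png

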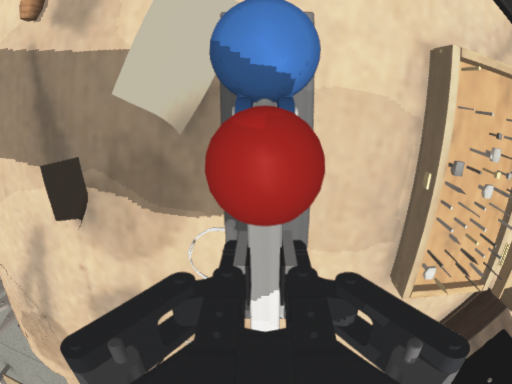

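View pics/s14.png

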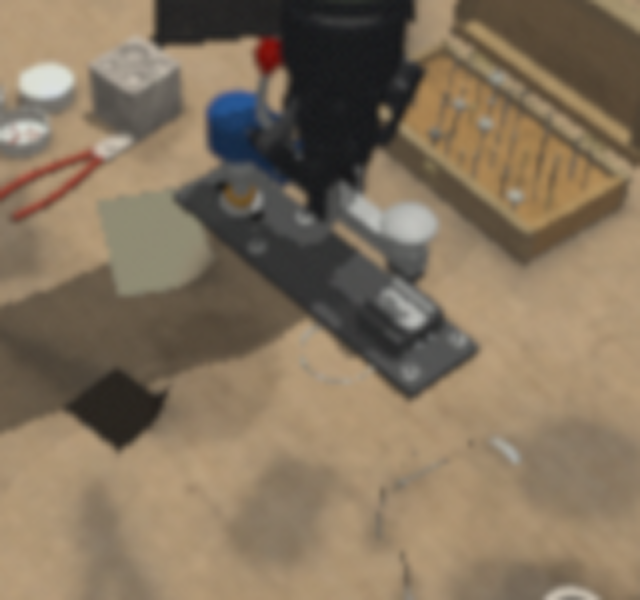

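```bash

for i in 1 2 3 ; do python3 -m handwheel '[[0,0,0.08,0,0,0]]' | egrep 'pos|force'; done
for i in 1 2; do python3 -m handwheel '[[0,0,0.06,0,0,0]]' | egrep 'pos|force'; done
python3 -c "
from h import *
st()"
```

```text
position: [0.618, 0.1132, 0.0689]
force: [-0.1, 0.7, -6.3]
position: [0.6178, 0.1131, 0.0666]
force: [0.7, 0.1, -6.4]
position: [0.6177, 0.1131, 0.0644]
force: [-0.3, 0.2, -6.1]
position: [0.6177, 0.1131, 0.0628]
force: [0.2, -0.4, -6.5]
position: [0.6177, 0.1131, 0.0613]
force: [-1.0, -0.1, -7.0]
t 21.23 p [0.6177 0.1131 0.0613] rot [-3.1415 -0.      1.6895] F [-0.97 -0.07 -7.01] M [-0.27 -0.07 -0.  ] w 0.0137
```

```bash

for i in 1 2 3 4; do python3 -m handwheel '[[0,0,0.05,0,0,0]]' | egrep 'pos|force'; done
python3 -c "
from h import *
st()"
```

```text
position: [0.6177, 0.113, 0.0601]
force: [-0.8, 0.7, -6.5]
position: [0.6178, 0.1131, 0.0588]
force: [0.4, 0.0, -5.8]
position: [0.6178, 0.1131, 0.0576]
force: [-0.2, 1.2, -6.1]
position: [0.6178, 0.1131, 0.0564]
force: [0.1, 0.6, -6.1]
t 21.73 p [0.6178 0.1131 0.0564] rot [3.1416 0.     1.6895] F [ 0.06  0.63 -6.13] M [-0.23 -0.04 -0.02] w 0.0139
```

```bash

for i in 1 2 3 4 5; do python3 -m handwheel '[[0,0,0.05,0,0,0]]' | egrep 'pos|force'; done
python3 -c "
from h import *
st()"
```

```text
position: [0.6177, 0.1131, 0.0551]
force: [-0.3, 0.8, -4.7]
position: [0.6177, 0.1131, 0.0539]
force: [0.4, 0.1, -6.7]
position: [0.6177, 0.1131, 0.0526]
force: [0.2, -0.4, -6.3]
position: [0.6177, 0.1131, 0.0513]
force: [-0.0, -0.4, -6.2]
position: [0.6177, 0.1131, 0.0501]
force: [0.4, 0.5, -6.4]
t 22.35 p [0.6177 0.1131 0.0501] rot [-3.1415  0.      1.6895] F [ 0.39  0.47 -6.36] M [-0.2  -0.06 -0.01] w 0.0138
```

```bash

for i in 1 2 3 4 5; do python3 -m handwheel '[[0,0,0.05,0,0,0]]' | egrep 'pos|force'; done
python3 -c "
from h import *
st()"
```

```text
position: [0.6177, 0.1131, 0.0488]
force: [1.0, 0.1, -6.1]
position: [0.6177, 0.1131, 0.0476]
force: [-0.1, -0.3, -6.6]
position: [0.6177, 0.1131, 0.0463]
force: [-0.1, -1.0, -6.3]
position: [0.6177, 0.1131, 0.0451]
force: [-0.2, 0.3, -6.5]
position: [0.6178, 0.1131, 0.0438]
force: [-0.3, -0.3, -6.4]
t 22.98 p [0.6178 0.1131 0.0438] rot [3.1416 0.     1.6895] F [-0.29 -0.31 -6.37] M [-0.21  0.   -0.01] w 0.0136
```

```bash

for i in 1 2 3 4 5 6; do python3 -m handwheel '[[0,0,0.05,0,0,0]]' | egrep 'pos|force'; done
python3 - <<'E'
from h import *
st()
S=bot.grab_frame("scene"); cv2.imwrite("pics/s15.png",cv2.resize(S["pixels"][110:260,190:350],None,fx=4,fy=4,interpolation=2))
E
```

```text
position: [0.6177, 0.1131, 0.0426]
force: [0.7, -0.5, -6.1]
position: [0.6177, 0.113, 0.0414]
force: [0.5, 1.0, -6.0]
position: [0.6177, 0.1131, 0.0401]
force: [0.3, 0.6, -6.8]
position: [0.6177, 0.1131, 0.0388]
force: [1.4, -0.2, -6.5]
position: [0.6177, 0.1131, 0.0376]
force: [-0.2, -0.5, -7.4]
position: [0.6177, 0.113, 0.0363]
force: [0.9, 0.9, -6.4]
t 23.73 p [0.6177 0.113  0.0363] rot [-3.1416e+00  1.0000e-04  1.6895e+00] F [ 0.92  0.91 -6.38] M [-0.25 -0.05 -0.01] w 0.0139
```

View pics/s15.png

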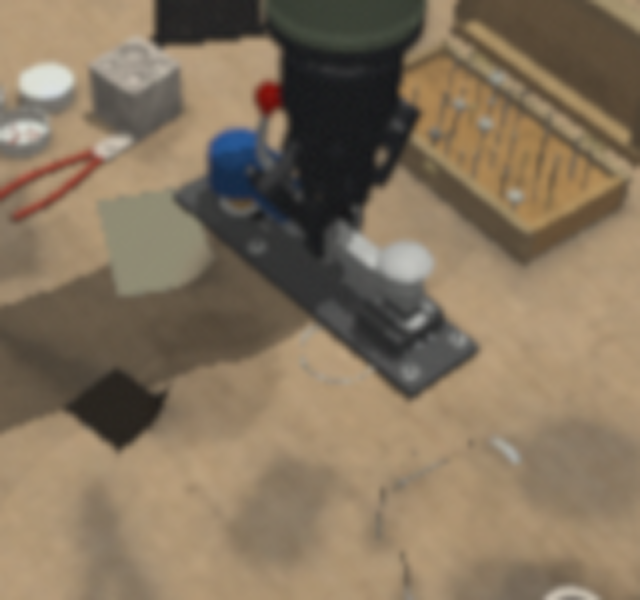

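Coupler over the ball, foot in the fork, no contact force yet; down the last bit to seat.

```bash

for i in 1 2 3 4; do python3 -m handwheel '[[0,0,0.03,0,0,0]]' | egrep 'pos|force'; done
python3 -c "
from h import *
st()"
```

```text
position: [0.6177, 0.113, 0.0356]
force: [-0.3, 0.5, -5.9]
position: [0.6179, 0.1131, 0.0351]
force: [-4.0, 0.4, 8.0]
position: [0.6178, 0.1132, 0.0349]
force: [-7.9, -0.6, 19.1]
position: [0.6179, 0.1131, 0.0349]
force: [-11.8, -0.7, 31.8]
t 24.27 p [0.6179 0.1131 0.0349] rot [ 3.1412e+00 -6.0000e-04  1.6893e+00] F [-11.84  -0.65  31.82] M [-0.32  2.78 -0.01] w 0.0142
```

```bash

python3 -m handwheel '[[0,0,-0.06,0,0,0]]'
python3 -c "
from h import *
st()"
```

```text
clock: 24.4
position: [0.618, 0.1131, 0.0355]
tool_rot: [3.141, -0.0, 1.689]
force: [-0.1, 0.1, -5.2]
grip_width: 0.014
t 24.4 p [0.618  0.1131 0.0355] rot [ 3.1409e+00 -3.0000e-04  1.6894e+00] F [-0.08  0.06 -5.22] M [-0.24 -0.06 -0.  ] w 0.014
```

```bash

python3 -m handwheel '[[0,0,0.02,0,0,0]]' 1 20 | egrep 'pos|force'
python3 -m handwheel '[[0,0,0,0,0,0],[0,0,0,0,0,0],[0,0,0,0,0,0],[0,0,0,0,0,0]]' -0.2
python3 - <<'E'
from h import *
st()
p=bot.grab_frame("wrist"); cv2.imwrite("pics/w16.png",p["pixels"])
S=bot.grab_frame("scene"); cv2.imwrite("pics/s16.png",cv2.resize(S["pixels"][110:260,190:350],None,fx=4,fy=4,interpolation=2))
E
```

```text
position: [0.6181, 0.1132, 0.035]
force: [-6.0, 0.6, 16.6]
clock: 25.02
position: [0.6178, 0.1131, 0.0344]
tool_rot: [3.142, 0.0, 1.69]
force: [-0.3, 0.8, 0.8]
grip_width: 0.0512
t 25.02 p [0.6178 0.1131 0.0344] rot [3.1416e+00 1.0000e-04 1.6895e+00] F [-0.25  0.81  0.79] M [-0.02 -0.01 -0.01] w 0.0512
```

View pics/w16.png

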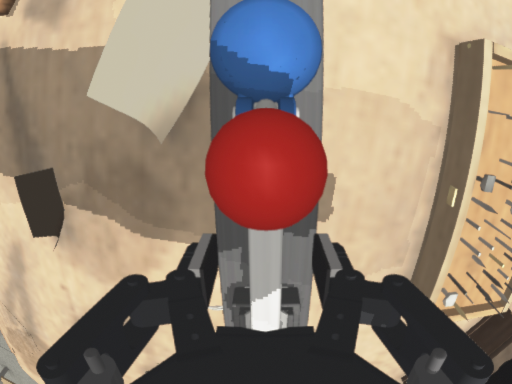

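View pics/s16.png

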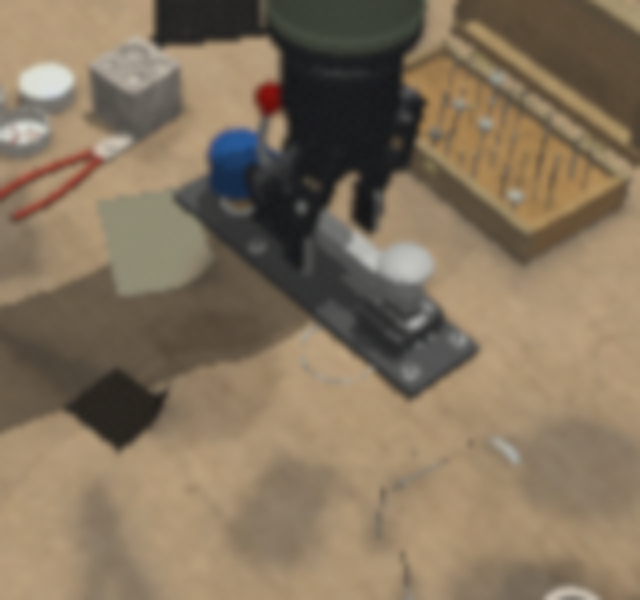

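```bash

python3 -m handwheel '[[0,0,-0.2,0,0,0],[0,0,-0.8,0,0,0],[0,0,-0.9,0,0,0],[0,0,-0.9,0,0,0],[0,0,-0.9,0,0,0],[0,0,-0.9,0,0,0],[0,0,0,0,0,0],[0,0,0,0,0,0]]' -0.2
python3 - <<'E'
from h import *
st()
p=bot.grab_frame("wrist"); cv2.imwrite("pics/w17.png",p["pixels"])
h=cv2.cvtColor(p["pixels"],cv2.COLOR_BGR2HSV); m=((h[...,0]<6)|(h[...,0]>174))&(h[...,1]>190)&(h[...,2]>100)
n,l,s,c=cv2.connectedComponentsWithStats(m.astype(np.uint8)); k=np.argmax(s[1:,4])+1; print(c[k],s[k])
x=s[k][0]+s[k][2]/2;y=s[k][1]+s[k][3]/2
print(atz(p,x,y,.1255,True))
E
```

```text
clock: 26.12
position: [0.6176, 0.1131, 0.1497]
tool_rot: [3.141, -0.0, 1.69]
force: [-0.6, 0.1, -0.5]
grip_width: 0.0511
t 26.12 p [0.6176 0.1131 0.1497] rot [ 3.1414e+00 -2.0000e-04  1.6896e+00] F [-0.57  0.06 -0.5 ] M [-0.01  0.03 -0.01] w 0.0511
[265.402 118.716] [ 248  101   36   36 1000]
[0.61039752 0.17922242 0.1255    ]
```

View pics/w17.png

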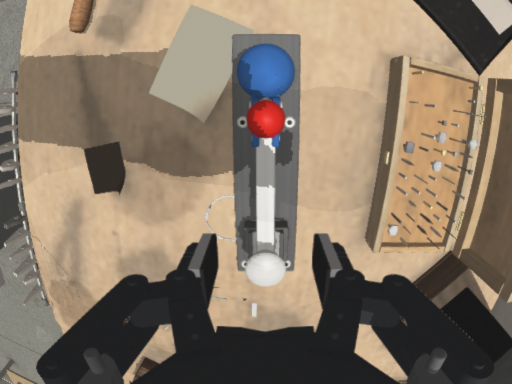

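```bash

python3 -m handwheel '[[0.9,0.01,0,0,0,0],[0.9,0.01,0,0,0,0],[0.86,0.01,0,0,0,0],[0,0,0.6,0,0,0],[0,0,0.7,0,0,0],[0,0,0.5,0,0,0],[0,0,0,0,0,0]]'
python3 - <<'E'
from h import *
st()
p=bot.grab_frame("wrist"); cv2.imwrite("pics/w18.png",p["pixels"])
E
```

```text
clock: 27.05
position: [0.6101, 0.1784, 0.1031]
tool_rot: [-3.14, 0.001, 1.689]
force: [0.3, 0.9, -0.6]
grip_width: 0.0512
t 27.05 p [0.6101 0.1784 0.1031] rot [-3.1397e+00  8.0000e-04  1.6887e+00] F [ 0.3   0.91 -0.56] M [ 0.02 -0.02 -0.01] w 0.0512
```

View pics/w18.png

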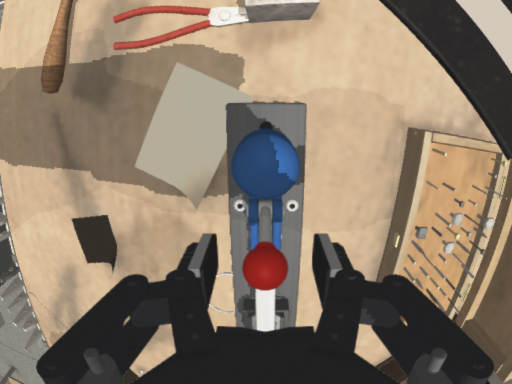

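```bash

python3 -m handwheel '[[0,0,0,0,0,0],[0,0,0,0,0,0],[0,0,0,0,0,0],[0,0,0,0,0,0]]' 1 20
python3 -m handwheel '[[-0.167,0,0.024,0,0,0],[-0.167,0,0.024,0,0,0],[-0.165,0,0.04,0,0,0],[-0.16,0,0.053,0,0,0]]'
python3 -c "
from h import *
st()"
```

```text
clock: 27.6
position: [0.6109, 0.1792, 0.1049]
tool_rot: [3.141, -0.0, 1.69]
force: [0.2, -0.4, 5.2]
grip_width: 0.0205
clock: 28.1
position: [0.6127, 0.1631, 0.1011]
tool_rot: [3.141, -0.0, 1.69]
force: [-0.3, 1.7, 4.7]
grip_width: 0.0206
t 28.1 p [0.6127 0.1631 0.1011] rot [ 3.1410e+00 -5.0000e-04  1.6898e+00] F [-0.28  1.72  4.66] M [0.4  0.03 0.02] w 0.0206
```

```bash

python3 -m handwheel '[[-0.157,0,0.064,0,0,0],[-0.152,0,0.072,0,0,0],[-0.147,0,0.083,0,0,0],[-0.142,0,0.094,0,0,0]]'
python3 -m handwheel '[[-0.134,0,0.102,0,0,0],[-0.128,0,0.111,0,0,0],[-0.12,0,0.12,0,0,0],[-0.111,0,0.127,0,0,0]]'
python3 -c "
from h import *
st()"
```

```text
clock: 28.6
position: [0.6143, 0.1477, 0.0929]
tool_rot: [-3.141, 0.0, 1.689]
force: [-0.6, 1.6, 3.1]
grip_width: 0.0205
clock: 29.1
position: [0.6158, 0.1354, 0.0813]
tool_rot: [-3.142, 0.0, 1.689]
force: [-1.7, -0.1, 3.5]
grip_width: 0.02
t 29.1 p [0.6158 0.1354 0.0813] rot [-3.1415e+00  1.0000e-04  1.6894e+00] F [-1.66 -0.07  3.52] M [ 0.07  0.14 -0.04] w 0.02
```

```bash

python3 -m handwheel '[[-0.102,0,0.135,0,0,0],[-0.094,0,0.141,0,0,0],[-0.084,0,0.147,0,0,0],[-0.073,0,0.152,0,0,0]]'
python3 - <<'E'
from h import *
st()
S=bot.grab_frame("scene"); cv2.imwrite("pics/s19.png",cv2.resize(S["pixels"][110:260,190:350],None,fx=4,fy=4,interpolation=2))
p=bot.grab_frame("wrist"); cv2.imwrite("pics/w19.png",p["pixels"])
E
```

```text
clock: 29.6
position: [0.6168, 0.1268, 0.0669]
tool_rot: [-3.141, 0.0, 1.689]
force: [-0.8, -0.9, 3.6]
grip_width: 0.0204
t 29.6 p [0.6168 0.1268 0.0669] rot [-3.1415e+00  1.0000e-04  1.6894e+00] F [-0.84 -0.93  3.57] M [-0.18  0.13  0.01] w 0.0204
```

View pics/s19.png

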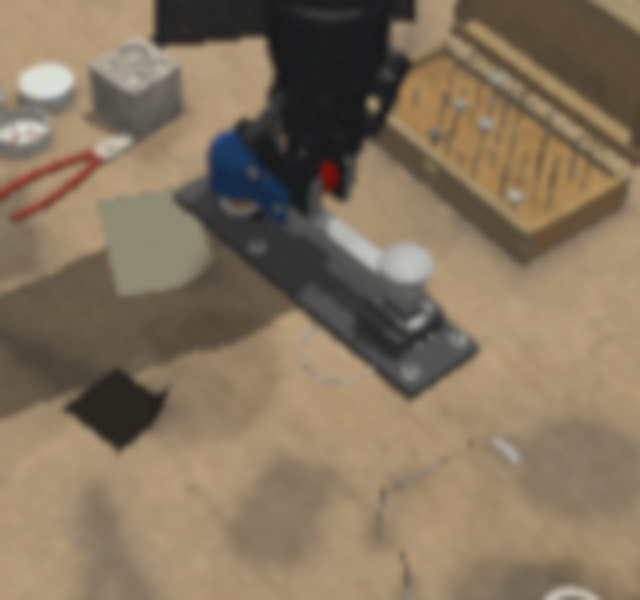

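View pics/w19.png

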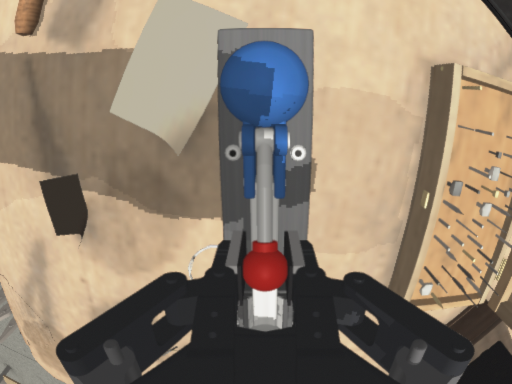

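```bash

python3 -m handwheel '[[-0.062,0,0.157,0,0,0],[-0.053,0,0.161,0,0,0]]'|egrep 'pos|force'
python3 -m handwheel '[[-0.022,0,0.08,0,0,0]]'|egrep 'pos|force'
python3 -m handwheel '[[-0.02,0,0.08,0,0,0]]'|egrep 'pos|force'
python3 -c "
from h import *
st()"
```

```text
position: [0.6172, 0.124, 0.059]
force: [-0.6, -0.9, 3.9]
position: [0.6172, 0.1235, 0.0569]
force: [0.2, -1.9, 2.7]
position: [0.6173, 0.1231, 0.0551]
force: [-0.3, -1.1, 3.5]
t 30.2 p [0.6173 0.1231 0.0551] rot [-3.1414  0.      1.6896] F [-0.33 -1.13  3.49] M [-0.21  0.08 -0.05] w 0.0204
```

```bash

python3 -m handwheel '[[-0.012,0,0.05,0,0,0]]'|egrep 'pos|force'
python3 -m handwheel '[[-0.01,0,0.05,0,0,0]]'|egrep 'pos|force'
python3 -c "
from h import *
st()"
```

```text
position: [0.6173, 0.1228, 0.0539]
force: [-0.1, -1.2, 3.5]
position: [0.6173, 0.1226, 0.0527]
force: [-1.1, -1.1, 3.3]
t 30.45 p [0.6173 0.1226 0.0527] rot [-3.1415 -0.      1.6896] F [-1.12 -1.11  3.32] M [-0.15  0.13 -0.01] w 0.0201
```

```bash

python3 -m handwheel '[[-0.008,0,0.04,0,0,0]]'|egrep 'pos|force'
python3 -m handwheel '[[-0.006,0,0.03,0,0,0]]'|egrep 'pos|force'
python3 -c "
from h import *
st()"
```

```text
position: [0.6173, 0.1224, 0.0517]
force: [-0.6, -1.9, 3.9]
position: [0.6174, 0.1222, 0.0509]
force: [-0.9, -1.7, 2.3]
t 30.7 p [0.6174 0.1222 0.0509] rot [-3.1415 -0.      1.6895] F [-0.91 -1.7   2.3 ] M [-0.1   0.23 -0.02] w 0.0202
```

```bash

python3 -m handwheel '[[-0.004,0,0.03,0,0,0]]'|egrep 'pos|force'
python3 -m handwheel '[[-0.004,0,0.03,0,0,0]]'|egrep 'pos|force'
python3 - <<'E'
from h import *
st()
p=bot.grab_frame("wrist"); cv2.imwrite("pics/w20.png",p["pixels"])
E
```

```text
position: [0.6174, 0.1221, 0.0502]
force: [-0.4, -0.8, 2.4]
position: [0.6174, 0.122, 0.0495]
force: [-0.2, -1.3, 3.2]
t 30.95 p [0.6174 0.122  0.0495] rot [3.1416 0.     1.6895] F [-0.18 -1.35  3.19] M [-0.13  0.22 -0.07] w 0.0204
```

View pics/w20.png

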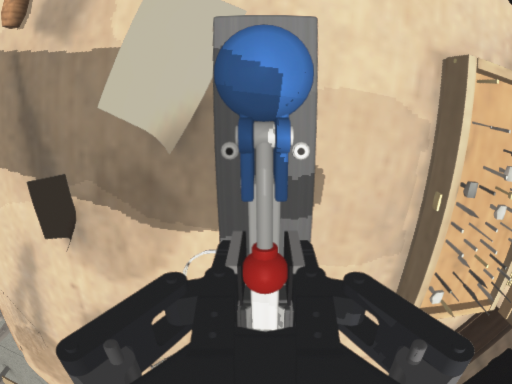

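```bash

python3 -m handwheel '[[0,0,0,0,0,0],[0,0,0,0,0,0],[0,0,0,0,0,0]]' -0.3
python3 -m handwheel '[[0.01,0,-0.5,0,0,0],[0.01,-0.01,-0.7,0,0,0],[0,-0.01,-0.8,0,0,0],[0,0,-0.4,0,0,0]]' -0.3
python3 -m handwheel '[[0,0,0,0,0,0],[0,0,0,0,0,0],[0,0,0,0,0,0]]' 1 40
python3 - <<'E'
from h import *
st()
p=bot.grab_frame("wrist"); cv2.imwrite("pics/w21.png",p["pixels"])
E
```

```text
clock: 31.38
position: [0.6174, 0.1221, 0.0494]
tool_rot: [-3.142, -0.0, 1.69]
force: [-0.4, -0.0, -0.0]
grip_width: 0.0553
clock: 31.88
position: [0.6175, 0.1226, 0.1116]
tool_rot: [3.14, -0.0, 1.69]
force: [-0.1, 0.4, -0.7]
grip_width: 0.0552
clock: 32.25
position: [0.6165, 0.1223, 0.1089]
tool_rot: [-3.141, 0.0, 1.689]
force: [0.5, 0.3, -0.2]
grip_width: 0.0012
t 32.25 p [0.6165 0.1223 0.1089] rot [-3.1406e+00  2.0000e-04  1.6895e+00] F [ 0.47  0.31 -0.22] M [ 0.01  0.02 -0.02] w 0.0012
```

View pics/w21.png

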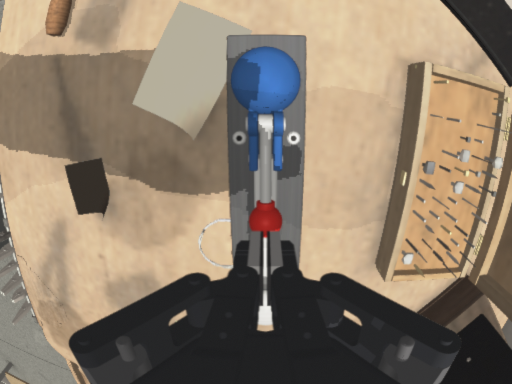

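```bash

python3 -m handwheel '[[0,0,0.4,0,0,0],[0,0,0.3,0,0,0]]'|egrep 'pos|force'
for i in 1 2 3 4; do python3 -m handwheel '[[0,0,0.05,0,0,0]]'|egrep 'pos|force'; done
python3 -c "
from h import *
st()"
```

```text
position: [0.6166, 0.1224, 0.0909]
force: [0.8, -0.3, 0.1]
position: [0.6164, 0.1223, 0.0897]
force: [0.4, -1.6, 0.5]
position: [0.6169, 0.1224, 0.0894]
force: [-0.5, -0.8, 0.2]
position: [0.617, 0.1225, 0.0883]
force: [0.7, 1.0, 0.0]
position: [0.617, 0.1224, 0.0871]
force: [0.2, -0.4, 0.3]
t 33.05 p [0.617  0.1224 0.0871] rot [ 3.1413 -0.      1.6895] F [ 0.22 -0.42  0.32] M [-0.02 -0.03  0.04] w 0.0004
```

```bash

for i in 1 2 3; do python3 -m handwheel '[[0,0,0.04,0,0,0]]'|egrep 'pos|force'; done
python3 -c "
from h import *
st()"
```

```text
position: [0.6169, 0.1225, 0.086]
force: [0.0, -0.1, -0.9]
position: [0.6169, 0.1224, 0.085]
force: [0.1, -1.0, 1.9]
position: [0.617, 0.1222, 0.0841]
force: [-0.0, -1.3, 1.8]
t 33.42 p [0.617  0.1222 0.0841] rot [3.1413e+00 2.0000e-04 1.6893e+00] F [-0.02 -1.3   1.84] M [-0.39  0.   -0.  ] w 0.0002
```

```bash

for i in 1 2; do python3 -m handwheel '[[0,0,0.03,0,0,0]]'|egrep 'pos|force'; done
python3 -c "
from h import *
st()"
```

```text
position: [0.617, 0.1222, 0.0833]
force: [0.3, -2.0, 2.4]
position: [0.617, 0.1223, 0.0825]
force: [0.3, -2.3, 5.4]
t 33.67 p [0.617  0.1223 0.0825] rot [3.1414e+00 1.0000e-04 1.6894e+00] F [ 0.35 -2.28  5.37] M [-0.56 -0.03 -0.04] w -0.0001
```

```bash

python3 -m handwheel '[[0,0,0.025,0,0,0]]'|egrep 'pos|force'
python3 -c "
from h import *
st()"
```

```text
position: [0.6172, 0.1223, 0.0822]
force: [-1.2, -1.8, 11.4]
t 33.8 p [0.6172 0.1223 0.0822] rot [3.1408e+00 1.0000e-04 1.6893e+00] F [-1.16 -1.82 11.39] M [-0.54  0.15 -0.02] w -0.0001
```

```bash

python3 -m handwheel '[[0,0,0.01,0,0,0]]'|egrep 'pos|force'
python3 -c "
from h import *
st()"
```

```text
position: [0.6174, 0.1223, 0.0822]
force: [-1.2, -2.5, 11.2]
t 33.92 p [0.6174 0.1223 0.0822] rot [3.1405e+00 1.0000e-04 1.6893e+00] F [-1.22 -2.54 11.25] M [-0.5   0.25  0.01] w 0.0001
```

```bash

python3 -m handwheel '[[0,0,0.005,0,0,0]]'|egrep 'pos|force'
python3 -c "
from h import *
st()"
```

```text
position: [0.6174, 0.1223, 0.0822]
force: [-1.0, -1.4, 12.4]
t 34.05 p [0.6174 0.1223 0.0822] rot [3.1404 0.     1.6893] F [-1.02 -1.37 12.39] M [-0.57  0.22 -0.  ] w -0.0
```

```bash

python3 -m handwheel '[[0,0,0.012,0,0,0]]'|egrep 'pos|force'
python3 -c "
from h import *
st()"
```

```text
position: [0.6175, 0.1222, 0.082]
force: [-0.4, -1.5, 15.3]
t 34.17 p [0.6175 0.1222 0.082 ] rot [ 3.1401 -0.      1.6892] F [-0.38 -1.51 15.29] M [-0.61  0.3   0.04] w 0.0001
```

```bash

python3 -m handwheel '[[0,0,0.012,0,0,0]]'|egrep 'pos|force'
python3 -c "
from h import *
st()"
```

```text
position: [0.6177, 0.1223, 0.0819]
force: [-1.0, -2.5, 17.0]
t 34.3 p [0.6177 0.1223 0.0819] rot [ 3.1398e+00 -1.0000e-04  1.6893e+00] F [-1.02 -2.52 16.96] M [-0.56  0.29  0.01] w 0.0003
```

```bash

python3 -m handwheel '[[0,0,-0.1,0,0,0],[0,0,-0.6,0,0,0],[-0.5,0,-0.8,0,0,0],[-0.9,0,-0.8,0,0,0],[-0.9,0,-0.6,0,0,0],[-0.4,0,0,0,0,0],[0,0,0,0,0,0],[0,0,0,0,0,0]]' 
python3 - <<'E'
from h import *
from scipy.optimize import least_squares
st()
p=bot.grab_frame("wrist"); cv2.imwrite("pics/w22.png",cv2.resize(p["pixels"][20:270,170:370],None,fx=2.4,fy=2.4,interpolation=2))
np.save("w22.npy",np.array([p],dtype=object),allow_pickle=True)
S=bot.grab_frame("scene"); cv2.imwrite("pics/s22.png",cv2.resize(S["pixels"][110:260,190:350],None,fx=4,fy=4,interpolation=2))
E
```

```text
clock: 35.3
position: [0.6244, 0.0561, 0.1526]
tool_rot: [-3.14, -0.0, 1.69]
force: [0.5, -0.3, -0.0]
grip_width: 0.0
t 35.3 p [0.6244 0.0561 0.1526] rot [-3.1403e+00 -4.0000e-04  1.6902e+00] F [ 0.46 -0.28 -0.01] M [ 0.06 -0.02  0.02] w 0.0
```

View pics/w22.png

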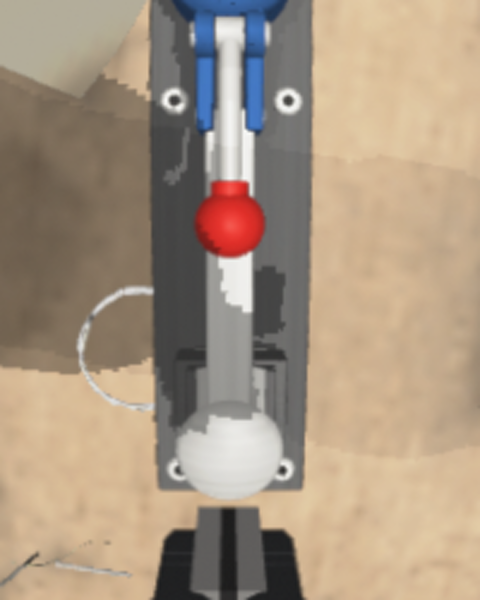

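View pics/s22.png

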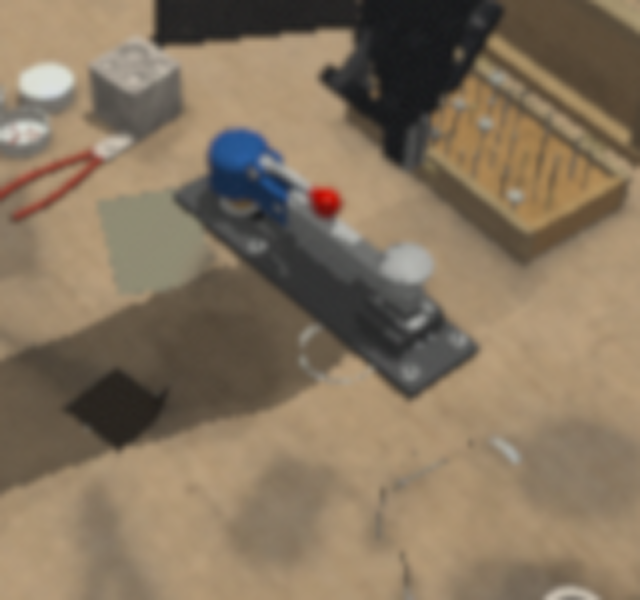

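```bash

python3 -m handwheel '[[0.9,0,0,0,0,0],[0.9,0,0.4,0,0,0],[0.87,-0.01,0.6,0,0,0],[0,0,0.8,0,0,0],[0,0,0.6,0,0,0],[0,0,0.2,0,0,0],[0,0,0,0,0,0]]' |egrep 'pos|force'
for i in 1 2 3 ; do python3 -m handwheel '[[0,0,0.025,0,0,0]]'|egrep 'pos|force'; done
python3 -c "
from h import *
st()"
```

```text
position: [0.6168, 0.121, 0.0882]
force: [0.4, 1.0, -0.2]
position: [0.6171, 0.1214, 0.0883]
force: [-0.0, 0.4, -0.4]
position: [0.617, 0.1216, 0.0876]
force: [0.4, -0.5, 0.5]
position: [0.6169, 0.1217, 0.0868]
force: [-0.3, 0.2, -0.6]
t 36.65 p [0.6169 0.1217 0.0868] rot [ 3.1412e+00 -1.0000e-04  1.6895e+00] F [-0.31  0.23 -0.6 ] M [ 0.01 -0.05  0.03] w 0.0004
```

```bash

for i in 1 2 3 4 ; do python3 -m handwheel '[[0,-0.005,0.04,0,0,0]]'|egrep 'pos|force'; done
python3 -c "
from h import *
st()"
```

```text
position: [0.6166, 0.1217, 0.0856]
force: [-0.3, -0.7, -0.1]
position: [0.6165, 0.1217, 0.0845]
force: [-0.4, 0.0, 0.4]
position: [0.6163, 0.1216, 0.0834]
force: [-0.3, 0.2, -0.3]
position: [0.6163, 0.1216, 0.0825]
force: [-0.9, 0.3, 6.6]
t 37.15 p [0.6163 0.1216 0.0825] rot [ 3.1414 -0.      1.6896] F [-0.92  0.28  6.62] M [-0.02  0.06 -0.03] w -0.0002
```

```bash

for i in 1 2 ; do python3 -m handwheel '[[0,0,0.015,0,0,0]]'|egrep 'pos|force'; done
python3 -c "
from h import *
st()"
```

```text
position: [0.6165, 0.1216, 0.0825]
force: [-1.1, 1.0, 7.0]
position: [0.6166, 0.1217, 0.0823]
force: [-0.8, 0.6, 9.9]
t 37.4 p [0.6166 0.1217 0.0823] rot [ 3.1406e+00 -2.0000e-04  1.6895e+00] F [-0.83  0.62  9.94] M [-0.03  0.26 -0.02] w 0.0002
```

```bash

for i in 1 2 ; do python3 -m handwheel '[[0,0,0.025,0,0,0]]'|egrep 'pos|force'; done
python3 -c "
from h import *
st()"
```

```text
position: [0.6169, 0.1217, 0.082]
force: [-1.7, -1.0, 15.4]
position: [0.6172, 0.1217, 0.0818]
force: [-1.7, -1.0, 21.3]
t 37.65 p [0.6172 0.1217 0.0818] rot [ 3.1394e+00 -3.0000e-04  1.6894e+00] F [-1.71 -0.96 21.26] M [-0.06  0.46  0.04] w 0.0
```

```bash

python3 -m handwheel '[[0,0,-0.15,0,0,0],[0,0,-0.6,0,0,0],[-0.5,0,-0.9,0,0,0],[-0.9,0,-0.9,0,0,0],[-0.9,0,-0.9,0,0,0],[0,0,-0.6,0,0,0],[0,0,0,0,0,0],[0,0,0,0,0,0]]' 
python3 - <<'E'
from h import *
st()
p=bot.grab_frame("wrist"); cv2.imwrite("pics/w23.png",cv2.resize(p["pixels"],None,fx=1.5,fy=1.5,interpolation=2))
S=bot.grab_frame("scene"); cv2.imwrite("pics/s23.png",cv2.resize(S["pixels"][130:210,230:310],None,fx=7,fy=7,interpolation=2))
E
```

```text
clock: 38.65
position: [0.6226, 0.0655, 0.1812]
tool_rot: [-3.141, -0.0, 1.691]
force: [-0.8, -0.4, -0.9]
grip_width: -0.0002
t 38.65 p [0.6226 0.0655 0.1812] rot [-3.1407e+00 -3.0000e-04  1.6907e+00] F [-0.79 -0.43 -0.92] M [ 0.04  0.02 -0.02] w -0.0002
```

View pics/w23.png

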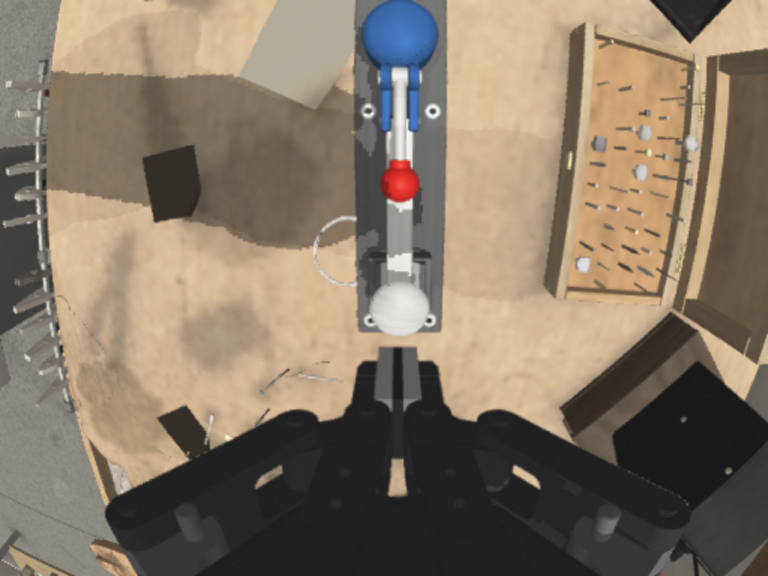

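View pics/s23.png

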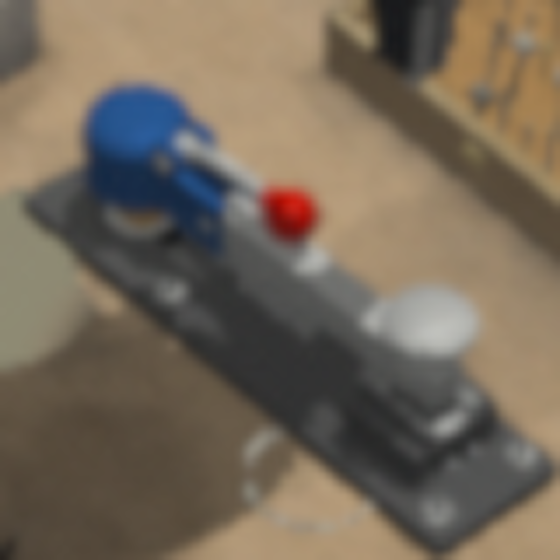

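The arm is seated on the mount, its foot stands between the fork cheeks, the lever lies flat along the bar, and the gripper is clear.

```bash
python3 -c "
from workcell import bot
print(bot.job_done())"
```

```text
the job is handed in; nothing more can be done
None
```

The stake arm is on the mount with the ball in the coupler, the foot in the fork and the lever down. However, I briefly pressed the mount harder than you allowed. I handed the job in at about 39 s.

**Force limit:** while seating the arm I took several small downward steps in one go. The wrist force peaked at 31.8 N. With the arm's own weight of about 7 N, that is roughly 38–39 N on the mount, above the 3 kg limit. I backed off at once. Closing the lever later peaked at about 21 N, or about 28 N on the mount.

- **Lever up:** the first swing stopped short and slid the arm a few millimetres on the bench. A second push reached the hinge stop with a clear jump in force, and the picture gave about 1.34 rad (the stop is at 1.35).
- **Lowering onto the ball:** the coupler went over the ball with no sideways force. Contact came at the expected height, with the underside about 30 mm above the bench.
- **Lever locked:** a second press met the knob already at its expected locked height of about 83 mm. It moved only about 1 mm more by 21 N, so I take it as being at its stop. The lever angle was judged from this and from pictures, not measured directly.
- **Last pictures:** the blue hood is down over the ball, the foot is between the fork cheeks, and the lever lies flat along the bar. The gripper is clear. I did not touch the hammer, loupe or bur block, but I did not measure their positions again at the end.

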